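# Close a wax mould on its dowels and hold it shut

## Robot

A 6-joint arm with a two-finger parallel gripper is mounted at the origin on a cart in front of the work surface, level with it; the furniture and walls round the work are solid. World frame = base frame: x ahead of the robot, y to its left, z up, the work surface at z = 0. Lengths are in mm, angles in degrees, forces in N, time in s.
With the tool pointing down it reaches from about 350 to 850 mm from the base axis. Payload 8.1 kg.
Tool frame: the origin (TCP) lies midway between the tips of the shut fingers; the grasp point (between the pads) lies 19 mm behind it; z points along the fingers, y is the direction in which the jaws open and shut (so a half turn about z gives the same grasp; the last joint's range is limited). The gripper opens to 85 mm and grips with 20 to 120 N. Pads are 22 mm wide; open, the fingers measure 114 mm over their backs; the gripper's body (76 mm by 85 mm) begins 54 mm behind the grasp point. The pads swing forward as they close: fully open they stand 13 mm farther back than shut.
Start: joints at [68.159, 7.471, 85.268, -0, 87.261, -4.893], TCP at [174.881, 573.953, 231.292] pointing down, gripper open.
Joint ranges: [-169.43, 169.43], [-51.17, 129.36], [1.28, 143.12], [-76.62, 256.62], [0, 156.53], [-152.29, 152.29]. Speed limits (degrees/s): [136.94, 136.94, 159.86, 180, 180, 180].

## Interface

Orientations are given as [roll, pitch, yaw] about the fixed x, y, z axes, in that order (R = Rz(yaw) Ry(pitch) Rx(roll)).
In Python, from bench import r gives the robot as it stands.
- The arm moves only by the tool carry_out, never from a script. Its argument "increments" is a list of rows, each a list of 3 entries, a list of its own where there are three numbers: the shift along the tool's x, y, z in m, then the turn, a rotation vector about the tool's x, y, z in rad, then the closure, from 0 (fully open) to 1 (shut). A call has 1 to 12 rows; each row shifts and turns the pose as measured when the row begins, along the tool's axes as they then stand; what a row does not reach is not made up. A row lasts 1/10 s, in which the tool goes at most 50 mm and 8.59 degrees, less where a joint would pass 70% of its speed; a pose out of reach is approached as far as the arm can. A call with a gripper value outside its range is refused whole. The fingers move at their own pace and stop on an object; "newtons" is the grip in N (left out, the last holds). Time passes only in rows, so rows that do not move let the fingers close. It gives the time, the measured TCP pose, the force and the opening at its end, in the units of the state.
- r.sense(): the state, without advancing time (a new reading comes with each control period).
- r.snapshot(name): name is "side" or "top"; returns a dict with "image" (400x640x3 uint8, blue, green, red), "vertical_fov" (degrees; the focal length in pixels is half the picture's height over the tangent of half this angle, whatever the lens; pixels are square), "cx", "cy" (the principal point, pixels), "k1" (the pictures are not rectified: a ray, as slopes to the right and down, at radius r is drawn at 1 + k1 r^2 times it, then the intrinsics apply), "rvec" (rotation vector, rad) and "tvec" (3), from world to camera coordinates, as OpenCV has them. Camera axes: x right, y down, z forward; pixel columns grow to the right and rows downward; lengths in mm; the calibration is good to about 2 mm. A picture is of the moment at which its call begins. There is no depth.
- r.hand_in(): hands the job in, once; it reports no verdict.
The state is a dict: "time": time; "joint_pos": joint angles; "qd": joint speeds; "joint_efforts": joint torques, N m; "tool_pos": TCP position; "tcp_rot": TCP orientation; "ft_force": force on the tool from outside, world axes, zero at the start; "wrist_torque": the same for the moment, N m; "finger_gap": finger opening in mm.
Only numpy, scipy, OpenCV 4.12 (cv2) and the standard library are available. Lean on these libraries where they do the work, as an engineer would, in place of code of your own. Each camera call takes 0.05 s, during which the arm holds its last target.

## Task

Get the wax mould ready for injection: press the red ejector lever of the mould base down until it clicks and stays down by itself, so that the knock-out pin sinks into the lower half. Then take the loose upper mould half by its black grip, set it on the two dowels of the lower half with the brass strips on the same side, and press it fully shut against its springs. Finish while still gripping it and pressing the halves together; leave the other things on the bench where they are.

Things in the scene. Friction and masses are not known exactly. Their poses are not given: they have to be found in the camera images.
- ejector_lever (a joint): Sprung ejector lever of the mould base, hinged at its end nearest the mould: 0 = up (start; knock-out pin 22 mm out of the lower half, higher than the dowels), 0.40 rad = fully down on its stop (pin sunk 1 mm). It takes about 7 N at the red pad; past about 0.33 rad a detent pulls it to 0.40 and keeps it there; let go earlier and it springs up.
- lever_pad (a point): Centre of the top of the round red pad (30 mm across) at the lever's free end, about 85 mm above the bench at the start and 148 mm along the mould's -y from point seat. In the full stroke it goes down 39 mm and less than 8 mm sideways, tilting from 14 degrees one way to 9 degrees the other.
- seat (a point): Centre of the upper (parting) face of the fixed lower mould half, 36 mm above the bench; face 54 mm (x) by 70 mm (y), z up. Two steel dowels, 8 mm thick, 14 mm high with tapered noses, at x = -13, y = -23 and +23 mm. A brass strip runs along its -x side. The grey base under it is 96 by 205 mm, fixed to the bench, its lever toward -y.
- lower: The lower mould half with all it carries; origin at the centre of its underside, 22 mm below point seat, same axes. Two brass spring buttons (x = 3, y = -24 and +24 mm) stand 5 mm proud of its face and yield straight down until flush; together they push up with 6 N at first and 13 N when flush. A 10 mm knock-out pin is in the middle.
- upper: Loose upper mould half, 0.17 to 0.34 kg: aluminium plate 54 mm (x) by 70 mm (y) by 16 mm, flat parting face down on the bench. Origin at the centre of that face, z up. Two through holes of 10.5 mm for the dowels at x = -13, y = -23 and +23 mm; brass strip along the -x side; black grip on top.
- upper_grip (a point): Centre of the black grip that stands on the middle of the upper half: 16 mm thick (x), 34 mm long (y), 28 mm high. The point is 30 mm above the parting face, 14 mm above the plate's top, 14 mm below the grip's top; axes as the upper half. When shut, it stands 30 mm straight above point seat and all axes agree.
- pliers_parallel_mid (a point): Bystander, to be left alone: worn nickel parallel pliers, 44x100x12 mm; its centre, half-way up.
- tin_rear_dark_mid (a point): Bystander, to be left alone: dark tin box, 58x87x30 mm; its centre, half-way up.
- pot_white_lid_mid (a point): Bystander, to be left alone: round pot with white lid, 45 mm across, 25 mm high; its centre, half-way up.
- loupe_mid (a point): Bystander, to be left alone: black eye loupe, 38 mm across, 32 mm high; its centre, half-way up.
- dish_rings_mid (a point): Bystander, to be left alone: round brass dish of rings, 50 mm across, 13 mm high; its centre, half-way up.
- scriber_mid (a point): Bystander, to be left alone: scriber with wooden handle, 12x116x12 mm; its centre, half-way up.
Things that resemble listed ones, but are neither listed nor needed, are in the scene too. Of the things that look like the upper, take the one that is farthest from the robot's base at the start.

How it is judged:
By the outcome, as a careful person would: the job done as asked, in the order asked, and still so for the second after the job is handed in, while the arm keeps its last pose, push and grip.
It also fails if it takes over 48 s, if anything falls off the work surface, if the arm or the gripper's body presses on something with over 40 N, if the wrist force passes 120 N, or if a joint passes its speed limit or range.

## Working session

There is one attempt and no reset: what is moved stays moved. The work goes in short steps, Python scripts to look and compute and a tool call to move; the robot and the scene stay as the last step left them, time stands still between calls to the robot, and variables do not carry over. Pictures are saved under pics/ and viewed, and the job is handed in when it is done.

Besides the shell and the picture viewer there is one more tool, called after "Request:" in YAML: its name, and indented under it one key for each argument. carry_out: Moves the arm, as the interface text tells. Its arguments: {"type":"object","properties":{"increments":{"type":"array"},"newtons":{"type":"number"}},"required":["increments"]}

```bash
mkdir -p pics; ls
cat > h.py <<'E'
import numpy as np,cv2
from bench import r
def snap(n,tag):
    s=r.snapshot(n); cv2.imwrite(f'pics/{tag}.png',s['image']); np.save(f'pics/{tag}.npy',{k:s[k] for k in s if k!='image'},allow_pickle=True); return s
def cal(tag): return np.load(f'pics/{tag}.npy',allow_pickle=True).item()
def f(c): return 200/np.tan(np.radians(c['vertical_fov'])/2)
def proj(c,P):
    P=np.atleast_2d(P).astype(float); R=cv2.Rodrigues(np.array(c['rvec'],float))[0]
    q=P@R.T+np.ravel(c['tvec']); s=q[:,:2]/q[:,2:]; r2=(s**2).sum(1,keepdims=True)
    return s*(1+c['k1']*r2)*f(c)+[c['cx'],c['cy']]
def ray(c,uv):
    d=(np.array(uv,float)-[c['cx'],c['cy']])/f(c); s=d.copy()
    for _ in range(50): s=d/(1+c['k1']*(s@s))
    R=cv2.Rodrigues(np.array(c['rvec'],float))[0]
    return -R.T@np.ravel(c['tvec']), R.T@np.array([s[0],s[1],1])
def atz(c,uv,z):
    o,d=ray(c,uv); return o+d*(z-o[2])/d[2]
def tri(c1,u1,c2,u2):
    (o1,d1),(o2,d2)=ray(c1,u1),ray(c2,u2)
    A=np.stack([d1,-d2],1); t=np.linalg.lstsq(A,o2-o1,rcond=None)[0]
    a,b=o1+d1*t[0],o2+d2*t[1]; return (a+b)/2,np.linalg.norm(a-b)
def crop(tag,x0,y0,x1,y1,k,out):
    im=cv2.imread(f'pics/{tag}.png')[y0:y1,x0:x1]; im=cv2.resize(im,None,fx=k,fy=k,interpolation=cv2.INTER_CUBIC)
    for x in range((x0+9)//10*10,x1,10):
        cv2.line(im,((x-x0)*k,0),((x-x0)*k,6 if x%50 else 14),(0,255,0),1)
        if x%20==0: cv2.putText(im,str(x),((x-x0)*k,22),0,.35,(0,255,0),1)
    for y in range((y0+9)//10*10,y1,10):
        cv2.line(im,(0,(y-y0)*k),(6,(y-y0)*k),(0,255,0),1)
        if y%20==0: cv2.putText(im,str(y),(8,(y-y0)*k+4),0,.35,(0,255,0),1)
    cv2.imwrite(f'pics/{out}.png',im)
E
python3 - <<'E'
from h import *
print(r.sense())
for n in('top','side'):
    s=snap(n,n+'0'); print({k:s[k] for k in s if k!='image'})
E
```

```text
pics
{'time': 0.0, 'joint_pos': array([ 6.81592718e+01,  7.51511442e+00,  8.53288284e+01, -1.57039370e-03,
        8.72627392e+01, -4.89323377e+00]), 'qd': array([ 0.02167728, -0.04091246,  0.11413365,  0.06249815, -0.02402171,
       -0.0142298 ]), 'joint_efforts': array([-2.97308015e-04, -5.69395351e+01, -5.00554490e+01,  2.78682268e-05,
        1.48103078e-02, -9.00883890e-06]), 'tool_pos': array([174.68035065, 573.4305857 , 230.24870044]), 'tcp_rot': array([-1.79893573e+02, -7.53715175e-03,  1.63052575e+02]), 'ft_force': array([-0.22615776, -0.48455438,  0.07491637]), 'wrist_torque': array([-0.0596895 ,  0.01972731, -0.00904622]), 'finger_gap': 85.45063023838904}
{'vertical_fov': 54.49856236681207, 'cx': 315.75987126496153, 'cy': 201.35452710817438, 'k1': -0.004879966671958866, 'rvec': array([ 2.21556345, -2.16427044,  0.06501923]), 'tvec': array([ -44.13959235,  544.95522584, 1061.38995416])}
{'vertical_fov': 50.754956658341584, 'cx': 321.5292727324936, 'cy': 200.17988819514684, 'k1': 0.02488690796610777, 'rvec': array([ 2.37777381,  0.67470411, -0.23209118]), 'tvec': array([-454.4070693 , -206.94998047, 1274.61106803])}
```

View pics/top0.png

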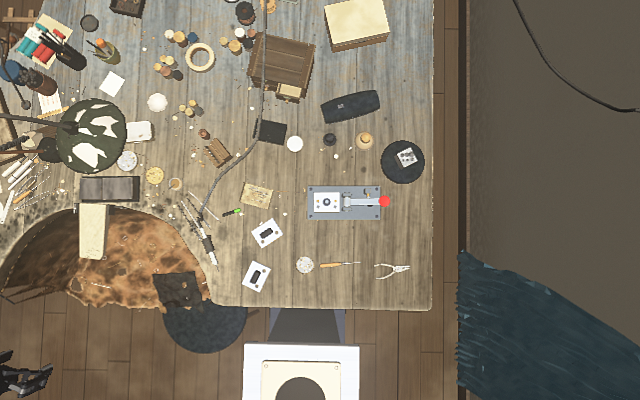

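View pics/side0.png

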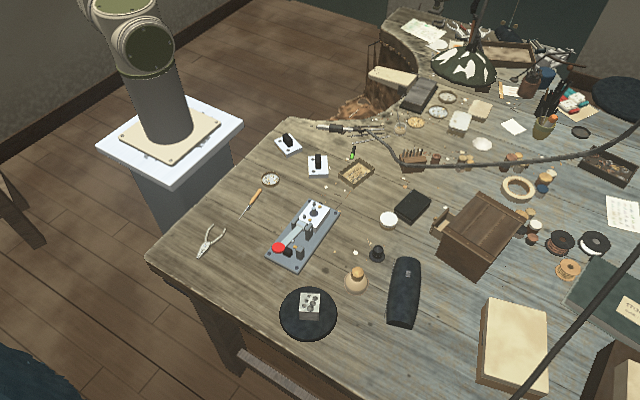

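Run:
```python
from h import *
crop('top0',230,170,400,300,4,'t1'); crop('side0',230,110,360,290,4,'s1')
crop('top0',235,210,300,300,7,'t2')
crop('top0',300,175,400,230,8,'t3')
c=cal('top0')
for p in [(267,233),(256,277),(328,202),(384,201)]: print(p,atz(c,p,16))
```

```text
(267, 233) [455.11820751 101.30704467  16.        ]
(256, 277) [334.01611783 127.78924814  16.        ]
(328, 202) [544.87024117 -65.38346686  16.        ]
(384, 201) [ 551.2915883  -220.81152136   16.        ]
```

View pics/t1.png

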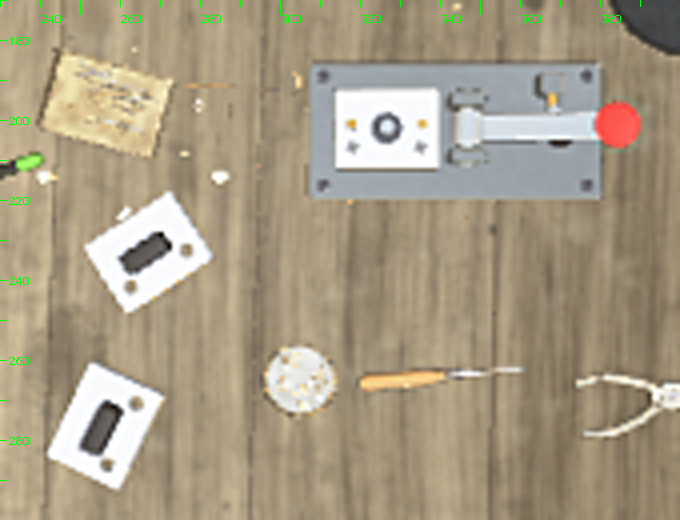

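View pics/s1.png

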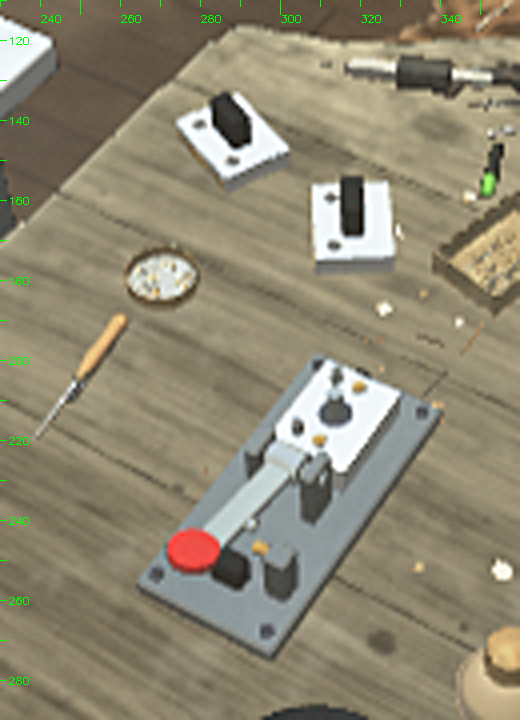

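View pics/t2.png

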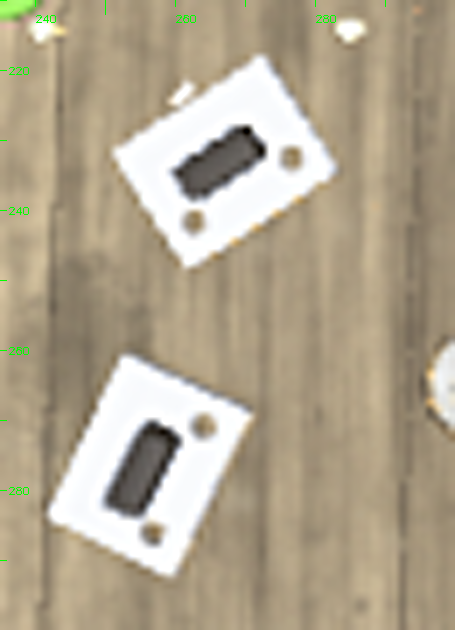

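View pics/t3.png

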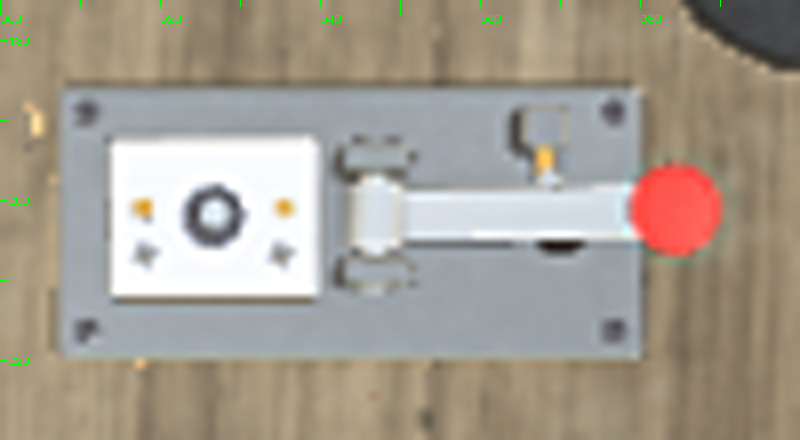

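```bash
cat > fit.py <<'E'
from h import *
from scipy.optimize import least_squares
def sub(tag,pts,w=3):
    g=cv2.cvtColor(cv2.imread(f'pics/{tag}.png'),cv2.COLOR_BGR2GRAY)
    p=np.array(pts,np.float32).reshape(-1,1,2).copy()
    q=cv2.cornerSubPix(g,p,(w,w),(-1,-1),(3,50,.01)).reshape(-1,2)
    return q
def fit(obs,z0,g0,freez=False):
    # obs: list of (cal, uv Nx2, local pts Nx3)
    def P(p,L):
        a=p[2]; R=np.array([[np.cos(a),-np.sin(a),0],[np.sin(a),np.cos(a),0],[0,0,1]])
        return L@R.T+[p[0],p[1],p[3] if freez else z0]
    def res(p): return np.concatenate([(proj(c,P(p,np.array(L,float)))-uv).ravel() for c,uv,L in obs])
    s=least_squares(res,list(g0)+([z0] if freez else []),loss='soft_l1',x_scale=[100,100,1]+([10] if freez else []))
    return s.x,res(s.x).reshape(-1,2)
E
python3 - <<'E'
from fit import *
ct,cs=cal('top0'),cal('side0')
print('cams',ray(ct,(0,0))[0],ray(cs,(0,0))[0])
C=[[27,35,16],[27,-35,16],[-27,-35,16],[-27,35,16]]
# A top: +x+y is left(251,232)
ua=sub('top0',[(250.9,231.3),(272.1,217.7),(282.5,233.9),(261.5,247.9)]); print(ua)
for o in ([(ct,ua,C)],):
    x,e=fit(o,0,(455,101,.6)); print(x[:2],np.degrees(x[2]),'\n',e)
print('B',)
# predicted side
a=x[2];R=np.array([[np.cos(a),-np.sin(a),0],[np.sin(a),np.cos(a),0],[0,0,1]])
print('side pred',proj(cs,np.array(C)@R.T+[x[0],x[1],0]))
L=[[27,35,36],[27,-35,36],[-27,-35,36],[-27,35,36]]
ul=sub('top0',[(313.3,191.9),(339,191.9),(339,211.8),(313.3,211.8)]); print(ul)
xl,e=fit([(ct,ul,L)],0,(545,-65,0)); print(xl[:2],np.degrees(xl[2]),'\n',e)
a=xl[2];R=np.array([[np.cos(a),-np.sin(a),0],[np.sin(a),np.cos(a),0],[0,0,1]])
D=[[-13,23,50],[-13,-23,50]]
print('side pred',proj(cs,np.array(L+D)@R.T+[xl[0],xl[1],0]))
print('dow top',proj(ct,np.array(D)@R.T+[xl[0],xl[1],0]))
crop('side0',295,180,350,240,12,'s2'); crop('side0',300,140,340,185,14,'s3')
E
```

```text
cams [ 480.60781514  -33.43791352 1092.41529216] [ 888.31538585 -588.04458066  859.67831205]
[[250.53485 231.3298 ]
 [271.87842 217.28935]
 [282.48343 233.78307]
 [261.40668 247.92134]]
[456.29231772 102.50615638] 34.88741755016746 
 [[ 0.10941644  0.08458667]
 [-0.04111179  0.12583952]
 [ 0.04019313 -0.06981933]
 [-0.10828453 -0.13943301]]
B
side pred [[326.15158669 155.52704674]
 [327.82199068 173.72085525]
 [307.98789878 174.48684721]
 [307.04703222 156.230125  ]]
[[313.47794 192.14944]
 [339.82126 192.74394]
 [339.66147 211.00288]
 [313.5784  211.40572]]
[544.11293254 -61.05957425] 1.1421580681724248 
 [[ 0.35140437 -0.26051803]
 [-0.34486515 -0.7664212 ]
 [-0.18121139  0.75534269]
 [ 0.17546556  0.26306165]]
side pred [[328.97964698 208.36589636]
 [314.44115476 228.18612304]
 [295.40571245 218.93324061]
 [310.39942064 199.76466789]
 [312.62820407 201.65274182]
 [302.74708008 214.40312301]]
dow top [[318.20986652 206.29830594]
 [335.32854409 206.35772067]]
```

View pics/s2.png

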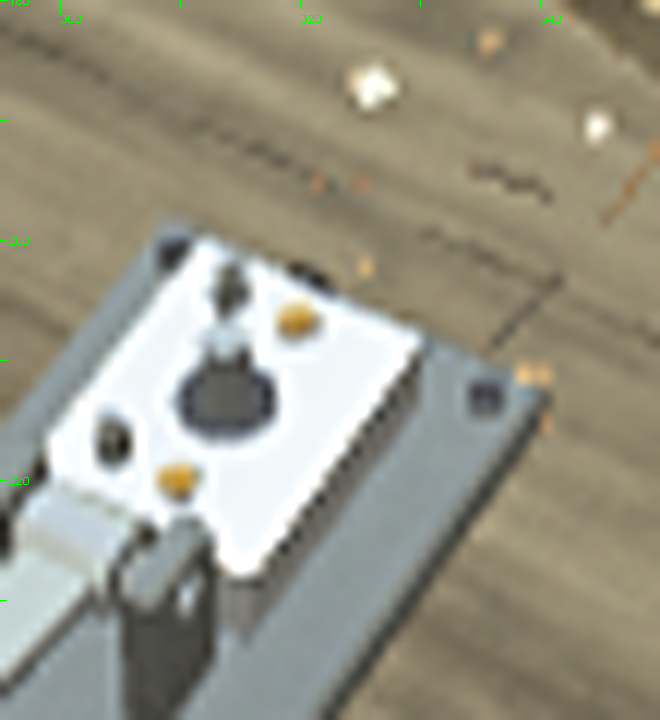

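View pics/s3.png

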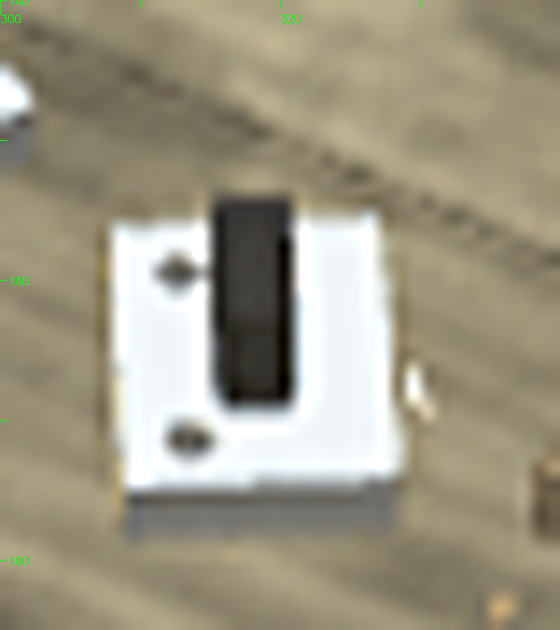

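```bash
cat >> fit.py <<'E'
from scipy.ndimage import map_coordinates,gaussian_filter
def Rz(a): return np.array([[np.cos(a),-np.sin(a),0],[np.sin(a),np.cos(a),0],[0,0,1]])
def edgefit(tag,corners,z,p0,skip=(),n=25,free=3,w=2.5,sig=.6,verbose=True):
    c=cal(tag); g=gaussian_filter(cv2.cvtColor(cv2.imread(f'pics/{tag}.png'),cv2.COLOR_BGR2GRAY).astype(float),sig)
    p=np.array(p0,float)
    C=np.array(corners,float)
    ts=np.linspace(.12,.88,n); ss=np.linspace(-w,w,51)
    for it in range(6):
        def world(p,i,t): 
            L=C[i]*(1-t)+C[(i+1)%len(C)]*t
            return Rz(p[2])@np.array([L[0],L[1],0])+[p[0],p[1],z]
        obs=[]
        for i in range(len(C)):
            if i in skip: continue
            a=proj(c,world(p,i,0))[0]; b=proj(c,world(p,i,1))[0]; d=(b-a)/np.linalg.norm(b-a); nn=np.array([d[1],-d[0]])
            for t in ts:
                u=proj(c,world(p,i,t))[0]; q=u+ss[:,None]*nn
                v=map_coordinates(g,[q[:,1],q[:,0]],order=1); gr=np.abs(np.gradient(v))
                m=gr.max()
                if m<1: continue
                k=gr.argmax(); sel=slice(max(0,k-6),k+7); s=(ss[sel]*gr[sel]).sum()/gr[sel].sum()
                obs.append((i,t,u+s*nn,nn))
        def res(p): return [ (proj(c,world(p,i,t))[0]-uv)@nn for i,t,uv,nn in obs]
        S=least_squares(res,p,loss='soft_l1',f_scale=.2,x_scale=[1,1,.01]); p=S.x
    e=np.array(res(p)); I=np.array([o[0] for o in obs])
    if verbose: print(tag,z,np.round(p[:2],2),round(np.degrees(p[2]),2),{i:(round(np.mean(e[I==i]),2),round(np.std(e[I==i]),2)) for i in set(I)})
    return p
REC=[[27,35],[27,-35],[-27,-35],[-27,35]]
E
python3 - <<'E'
from fit import *
for t in('top0','side0'):
    edgefit(t,REC,16,(456,102.5,np.radians(34.9)))
    edgefit(t,REC,36,(544.5,-62,0))
    for s in [(),(1,)]: edgefit(t,REC,36,(544.5,-62,0),skip=s)
    B=[[48,50],[48,-155],[-48,-155],[-48,50]]
    edgefit(t,B,14,(544.5,-62,0),skip=(1,) )
E
```

```text
top0 16 [455.67 102.39] 34.7 {np.int64(0): (np.float64(-0.5), np.float64(0.67)), np.int64(1): (np.float64(-0.03), np.float64(0.69)), np.int64(2): (np.float64(-0.26), np.float64(0.14)), np.int64(3): (np.float64(-0.16), np.float64(0.17))}
top0 36 [544.53 -60.53] 1.41 {np.int64(0): (np.float64(0.05), np.float64(0.3)), np.int64(1): (np.float64(-0.09), np.float64(0.24)), np.int64(2): (np.float64(0.06), np.float64(0.16)), np.int64(3): (np.float64(-0.05), np.float64(0.16))}
top0 36 [544.53 -60.53] 1.41 {np.int64(0): (np.float64(0.05), np.float64(0.3)), np.int64(1): (np.float64(-0.09), np.float64(0.24)), np.int64(2): (np.float64(0.06), np.float64(0.16)), np.int64(3): (np.float64(-0.05), np.float64(0.16))}
top0 36 [544.53 -60.48] 1.5 {np.int64(0): (np.float64(0.05), np.float64(0.29)), np.int64(2): (np.float64(0.08), np.float64(0.16)), np.int64(3): (np.float64(-0.03), np.float64(0.17))}
top0 14 [543.67 -53.5 ] 1.43 {np.int64(0): (np.float64(0.09), np.float64(0.46)), np.int64(2): (np.float64(0.1), np.float64(0.28)), np.int64(3): (np.float64(-0.15), np.float64(1.18))}
side0 16 [456.41 103.8 ] 34
[... 346 characters left out ...]
int64(2): (np.float64(0.19), np.float64(0.62)), np.int64(3): (np.float64(0.37), np.float64(0.53))}
side0 36 [545.5  -57.45] 1.39 {np.int64(0): (np.float64(0.03), np.float64(0.14)), np.int64(1): (np.float64(0.86), np.float64(1.0)), np.int64(2): (np.float64(0.19), np.float64(0.62)), np.int64(3): (np.float64(0.37), np.float64(0.53))}
side0 36 [545.56 -58.58] 2.02 {np.int64(0): (np.float64(0.04), np.float64(0.13)), np.int64(2): (np.float64(0.21), np.float64(0.63)), np.int64(3): (np.float64(0.13), np.float64(0.59))}
side0 14 [548.99 -58.18] 0.68 {np.int64(0): (np.float64(0.85), np.float64(0.92)), np.int64(2): (np.float64(1.42), np.float64(1.07)), np.int64(3): (np.float64(0.31), np.float64(0.78))}
```

```bash
cat >> h.py <<'E'
def red(tag):
    im=cv2.imread(f'pics/{tag}.png').astype(int); m=((im[...,2]>150)&(im[...,1]<100)&(im[...,0]<110)).astype(np.uint8)
    n,l,s,c=cv2.connectedComponentsWithStats(m); R=[(s[i][4],c[i]) for i in range(1,n) if s[i][4]>40]; return R
E
python3 - <<'E'
from h import *
ct,cs=cal('top0'),cal('side0'); print(red('top0'),red('side0'))
a=[c for s,c in red('top0') if abs(c[0]-384)<10][0]; b=[c for s,c in red('side0') if abs(c[0]-278)<10][0]
print(tri(ct,a,cs,b),atz(ct,a,85),atz(cs,b,85))
print(r.sense()['tool_pos'],r.sense()['tcp_rot'])
E
```

```text
[(np.int32(205), array([42.24390244, 52.19512195])), (np.int32(92), array([383.86956522, 200.63043478]))] [(np.int32(102), array([277.74509804, 246.93137255]))]
(array([ 548.24869106, -208.42454096,   83.27468757]), np.float64(1.0577147403905236)) [ 547.71514913 -208.44921641   85.        ] [ 549.43590498 -208.96265155   85.        ]
[174.67337807 573.46992902 230.31296312] [-1.79899408e+02 -1.02619011e-02  1.63051376e+02]
```

```bash
cat > plan.py <<'E'
from h import *
from scipy.spatial.transform import Rotation as Ro
def plan(target,yaw,n,nrot=None,start=None,dmax=.048,show=True):
    s=r.sense(); p=np.array(s['tool_pos']); R=Ro.from_euler('xyz',s['tcp_rot'],degrees=True)
    if start is not None: p,R=start
    T=Ro.from_euler('xyz',[180,0,yaw],degrees=True); tot=(R.inv()*T).as_rotvec(); nrot=nrot or n
    print('t',s['time'],'from',p.round(1),s['tcp_rot'].round(2),'F',s['ft_force'].round(1),'tot rot',tot.round(3),'gap',round(s['finger_gap'],1))
    d=(np.array(target)-p)/n; out=[]
    for i in range(n):
        sh=R.inv().apply(d)/1000; rot=tot/nrot if i<nrot else np.zeros(3)
        out.append([[round(float(v),4) for v in sh],[round(float(v),4) for v in rot]]); R=R*Ro.from_rotvec(rot)
    if show:
        for o in out: print(o)
    return out
def fk(rows,p=None,R=None):
    s=r.sense(); p=np.array(s['tool_pos']) ; R=Ro.from_euler('xyz',s['tcp_rot'],degrees=True)
    for sh,rv in rows: p=p+R.apply(np.array(sh)*1000); R=R*Ro.from_rotvec(rv)
    print('end',p.round(1),R.as_euler('xyz',degrees=True).round(2))
E
python3 -c "
from plan import *
plan((548,-208.5,140),91.4,20,12)"
```

```text
t 0.1 from [174.7 573.5 230.3] [-1.7990e+02 -1.0000e-02  1.6305e+02] F [-0.2 -0.9 -0.5] tot rot [-2.000e-03  1.000e-03  1.251e+00] gap 85.1
[[-0.0293, -0.032, 0.0046], [-0.0001, 0.0001, 0.1042]]
[[-0.0324, -0.0287, 0.0046], [-0.0001, 0.0001, 0.1042]]
[[-0.0352, -0.0252, 0.0046], [-0.0001, 0.0001, 0.1042]]
[[-0.0377, -0.0214, 0.0045], [-0.0001, 0.0001, 0.1042]]
[[-0.0397, -0.0174, 0.0045], [-0.0001, 0.0001, 0.1042]]
[[-0.0413, -0.0132, 0.0045], [-0.0001, 0.0001, 0.1042]]
[[-0.0424, -0.0088, 0.0045], [-0.0001, 0.0001, 0.1042]]
[[-0.0431, -0.0043, 0.0045], [-0.0001, 0.0001, 0.1042]]
[[-0.0433, 0.0002, 0.0045], [-0.0001, 0.0001, 0.1042]]
[[-0.0431, 0.0047, 0.0045], [-0.0001, 0.0001, 0.1042]]
[[-0.0424, 0.0091, 0.0045], [-0.0001, 0.0001, 0.1042]]
[[-0.0412, 0.0135, 0.0045], [-0.0001, 0.0001, 0.1042]]
[[-0.0395, 0.0177, 0.0045], [0.0, 0.0, 0.0]]
[[-0.0395, 0.0177, 0.0045], [0.0, 0.0, 0.0]]
[[-0.0395, 0.0177, 0.0045], [0.0, 0.0, 0.0]]
[[-0.0395, 0.0177, 0.0045], [0.0, 0.0, 0.0]]
[[-0.0395, 0.0177, 0.0045], [0.0, 0.0, 0.0]]
[[-0.0395, 0.0177, 0.0045], [0.0, 0.0, 0.0]]
[[-0.0395, 0.0177, 0.0045], [0.0, 0.0, 0.0]]
[[-0.0395, 0.0177, 0.0045], [0.0, 0.0, 0.0]]
```

Request:
carry_out:
  increments:
    - [[-0.029, -0.032, 0], [0, 0, 0.104], 1]
    - [[-0.032, -0.029, 0], [0, 0, 0.104], 1]
    - [[-0.035, -0.025, 0], [0, 0, 0.104], 1]
    - [[-0.038, -0.021, 0], [0, 0, 0.104], 1]
    - [[-0.04, -0.017, 0], [0, 0, 0.104], 1]
    - [[-0.041, -0.013, 0], [0, 0, 0.104], 1]
    - [[-0.042, -0.009, 0], [0, 0, 0.104], 1]
    - [[-0.043, -0.004, 0], [0, 0, 0.104], 1]
    - [[-0.043, 0, 0], [0, 0, 0.104], 1]
    - [[-0.043, 0.005, 0], [0, 0, 0.104], 1]
    - [[-0.042, 0.009, 0], [0, 0, 0.104], 1]
    - [[-0.041, 0.013, 0], [0, 0, 0.104], 1]
  newtons: 60

```text
time: 1.3
tool_pos: [391.2, 87.2, 225.0]
tcp_rot: [-179.7, 0.5, 89.3]
ft_force: [1.8, 0.2, -0.2]
finger_gap: 0.1
```

```bash
python3 -c "
from plan import *
plan((548,-208.5,110),91.4,12)"
```

```text
t 1.3 from [391.2  87.2 225. ] [-179.69    0.47   89.32] F [ 1.8  0.2 -0.2] tot rot [-0.005  0.008 -0.036] gap 0.1
[[-0.0244, 0.0134, 0.0097], [-0.0005, 0.0007, -0.003]]
[[-0.0244, 0.0133, 0.0097], [-0.0005, 0.0007, -0.003]]
[[-0.0245, 0.0133, 0.0097], [-0.0005, 0.0007, -0.003]]
[[-0.0245, 0.0132, 0.0097], [-0.0005, 0.0007, -0.003]]
[[-0.0246, 0.0131, 0.0097], [-0.0005, 0.0007, -0.003]]
[[-0.0246, 0.013, 0.0097], [-0.0005, 0.0007, -0.003]]
[[-0.0247, 0.0129, 0.0097], [-0.0005, 0.0007, -0.003]]
[[-0.0247, 0.0129, 0.0096], [-0.0005, 0.0007, -0.003]]
[[-0.0248, 0.0128, 0.0096], [-0.0005, 0.0007, -0.003]]
[[-0.0248, 0.0127, 0.0096], [-0.0005, 0.0007, -0.003]]
[[-0.0249, 0.0126, 0.0096], [-0.0005, 0.0007, -0.003]]
[[-0.0249, 0.0125, 0.0096], [-0.0005, 0.0007, -0.003]]
```

Travel tracks ~95%. Continue in plane first, then descend.

Request:
carry_out:
  increments:
    - [[-0.037, 0.02, 0], [0, 0.003, -0.005], 1]
    - [[-0.037, 0.02, 0], [0, 0.003, -0.005], 1]
    - [[-0.037, 0.02, 0], [-0.002, 0.002, -0.005], 1]
    - [[-0.037, 0.02, 0.01], [-0.002, 0, -0.005], 1]
    - [[-0.037, 0.019, 0.015], [0, 0, -0.005], 1]
    - [[-0.037, 0.019, 0.015], [0, 0, -0.005], 1]
    - [[-0.037, 0.019, 0.015], [0, 0, -0.005], 1]
    - [[-0.03, 0.015, 0.015], [0, 0, 0], 1]
    - [[-0.008, 0.004, 0.02], [0, 0, 0], 1]
    - [[0, 0, 0.015], [0, 0, 0], 1]

```text
time: 2.3
tool_pos: [552.4, -230.1, 116.0]
tcp_rot: [179.9, 0.0, 90.7]
ft_force: [-1.4, -0.0, -0.2]
finger_gap: -0.0
```

```bash
python3 -c "
from plan import *
plan((548,-208.5,90),91.4,3)"
```

```text
t 2.3 from [ 552.4 -230.1  116. ] [1.7985e+02 5.0000e-02 9.0700e+01] F [-1.4 -0.  -0.2] tot rot [ 0.003  0.001 -0.012] gap -0.0
[[0.0072, -0.0014, 0.0086], [0.0009, 0.0003, -0.0041]]
[[0.0072, -0.0014, 0.0087], [0.0009, 0.0003, -0.0041]]
[[0.0072, -0.0013, 0.0087], [0.0009, 0.0003, -0.0041]]
```

Request:
carry_out:
  increments:
    - [[0.01, -0.002, 0.005], [0, 0, 0], 1]
    - [[0.01, -0.002, 0.005], [0, 0, 0], 1]
    - [[0.002, 0, 0.005], [0, 0, 0], 1]
    - [[0, 0, 0.005], [0, 0, 0], 1]
    - [[0, 0, 0], [0, 0, 0], 1]

```text
time: 2.8
tool_pos: [545.5, -201.8, 93.0]
tcp_rot: [-179.9, -0.1, 90.9]
ft_force: [-0.5, 0.3, 0.3]
finger_gap: 0.1
```

```bash
python3 -c "
from plan import *
s=snap('side','side1')
crop('side1',230,130,350,280,5,'s4')
plan((548,-208.5,88),91.4,1)"
```

```text
t 2.85 from [ 545.9 -202.    93.6] [-1.7997e+02 -9.0000e-02  9.0880e+01] F [0.2 1.  1. ] tot rot [-0.    -0.002 -0.009] gap -0.0
[[-0.0066, 0.002, 0.0055], [-0.0005, -0.0016, -0.0091]]
```

View pics/s4.png

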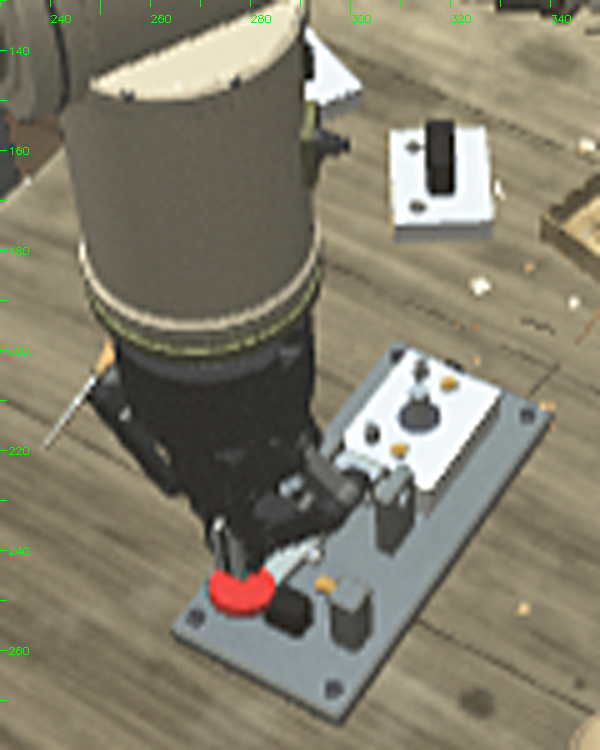

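Request:
carry_out:
  increments:
    - [[-0.006, 0.002, 0.004], [0, 0, -0.004], 1]
    - [[-0.002, 0, 0.006], [0, 0, 0], 1]
    - [[0, 0, 0.006], [0, 0, 0], 1]
    - [[0, 0, 0.006], [0, 0, 0], 1]
    - [[0, 0, 0.006], [0, 0, 0], 1]

```text
time: 3.35
tool_pos: [550.5, -212.6, 66.7]
tcp_rot: [179.7, 0.1, 91.1]
ft_force: [-0.2, -1.3, 0.8]
finger_gap: 0.1
```

```bash
python3 -c "
from plan import *
s=snap('side','side2')
crop('side2',230,180,350,280,6,'s5')
plan((549,-208.5,88),91.4,1)"
```

```text
t 3.4 from [ 549.9 -212.3   65.4] [1.798e+02 6.000e-02 9.109e+01] F [-0.3 -0.5  1.6] tot rot [ 0.003  0.001 -0.005] gap 0.4
[[0.0038, -0.0007, -0.0226], [0.0035, 0.0011, -0.0054]]
```

View pics/s5.png

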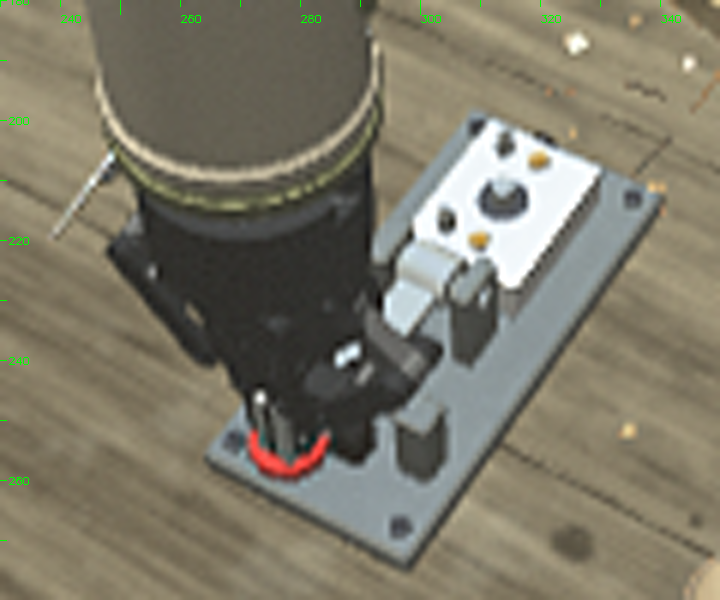

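Request:
carry_out:
  increments:
    - [[0.001, 0, 0.006], [0, 0, 0], 1]
    - [[0.001, 0, 0.006], [0, 0, 0], 1]
    - [[0, 0, 0.006], [0, 0, 0], 1]
    - [[0, 0, 0.005], [0, 0, 0], 1]

```text
time: 3.8
tool_pos: [551.3, -211.6, 43.8]
tcp_rot: [179.7, 0.2, 91.1]
ft_force: [-10.3, 5.1, 33.9]
finger_gap: 0.6
```

Request:
carry_out:
  increments:
    - [[0, 0, -0.003], [0, 0, 0], 1]
    - [[0, 0, -0.01], [0, 0, 0], 1]
    - [[0, 0, -0.03], [0, 0, 0], 0.7]
    - [[0, 0, -0.04], [0, 0, 0], 0.5]
    - [[0, 0, -0.04], [0, 0, 0], 0.5]
    - [[0, 0, 0], [0, 0, 0], 0.5]

```text
time: 4.4
tool_pos: [548.8, -209.2, 169.2]
tcp_rot: [180.0, -0.1, 91.1]
ft_force: [0.7, -1.4, 0.4]
finger_gap: 42.6
```

```bash
python3 -c "
from plan import *
s=snap('side','side3')
crop('side3',230,130,350,280,5,'s6')
plan((455.8,102.6,100),124.7,9)"
```

```text
t 4.45 from [ 547.6 -208.6  166.3] [-1.7985e+02 -1.5000e-01  9.1120e+01] F [ 1.   0.3 -0.2] tot rot [-0.002 -0.003 -0.586] gap 42.9
[[0.0348, -0.0095, 0.0075], [-0.0002, -0.0004, -0.0651]]
[[0.0353, -0.0072, 0.0075], [-0.0002, -0.0004, -0.0651]]
[[0.0357, -0.0049, 0.0075], [-0.0002, -0.0004, -0.0651]]
[[0.0359, -0.0026, 0.0074], [-0.0002, -0.0004, -0.0651]]
[[0.036, -0.0002, 0.0074], [-0.0002, -0.0004, -0.0651]]
[[0.036, 0.0021, 0.0074], [-0.0002, -0.0004, -0.0651]]
[[0.0358, 0.0044, 0.0074], [-0.0002, -0.0004, -0.0651]]
[[0.0354, 0.0068, 0.0074], [-0.0002, -0.0004, -0.0651]]
[[0.0349, 0.0091, 0.0074], [-0.0002, -0.0004, -0.0651]]
```

View pics/s6.png

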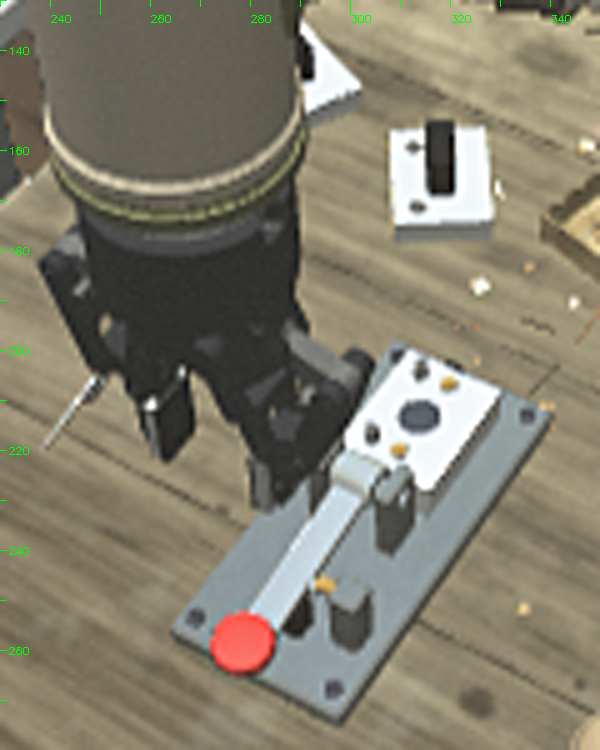

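Picture: lever stays down (pad at ~(276,258)), pin gone from the face at (312,213). Move to the upper half.

Request:
carry_out:
  increments:
    - [[0.035, -0.01, 0], [0, 0, -0.065], 0.5]
    - [[0.035, -0.007, 0], [0, 0, -0.065], 0.5]
    - [[0.036, -0.005, 0], [0, 0, -0.065], 0.5]
    - [[0.036, -0.003, 0], [0, 0, -0.065], 0.5]
    - [[0.036, 0, 0], [0, 0, -0.065], 0.5]
    - [[0.036, 0.002, 0], [0, 0, -0.065], 0.5]
    - [[0.036, 0.004, 0], [0, 0, -0.065], 0.5]
    - [[0.035, 0.007, 0], [0, 0, -0.065], 0.5]
    - [[0.03, 0.008, 0], [0, 0, -0.06], 0.5]
    - [[0, 0, 0], [0, 0, 0], 0.5]
    - [[0, 0, 0], [0, 0, 0], 0.5]

```text
time: 5.55
tool_pos: [441.9, 109.2, 154.0]
tcp_rot: [-179.2, -1.0, 125.6]
ft_force: [0.3, 1.0, 0.0]
finger_gap: 42.6
```

```bash
python3 -c "
from plan import *
plan((456,102.6,80),124.7,4)"
```

```text
t 5.55 from [441.9 109.2 154. ] [-179.17   -1.03  125.64] F [0.3 1.  0. ] tot rot [-0.015 -0.018  0.017] gap 42.6
[[-0.0037, 0.0022, 0.0184], [-0.0037, -0.0044, 0.0041]]
[[-0.0036, 0.0021, 0.0184], [-0.0037, -0.0044, 0.0041]]
[[-0.0035, 0.0021, 0.0185], [-0.0037, -0.0044, 0.0041]]
[[-0.0035, 0.002, 0.0185], [-0.0037, -0.0044, 0.0041]]
```

Request:
carry_out:
  increments:
    - [[-0.005, 0.004, 0.018], [-0.004, -0.006, 0.006], 0.5]
    - [[-0.005, 0.003, 0.018], [-0.004, -0.006, 0.006], 0.5]
    - [[-0.004, 0.002, 0.018], [-0.004, -0.004, 0.004], 0.5]
    - [[-0.002, 0.001, 0.015], [0, 0, 0], 0.5]
    - [[0, 0, 0], [0, 0, 0], 0.5]

```text
time: 6.05
tool_pos: [458.7, 97.8, 79.9]
tcp_rot: [-179.7, -0.1, 124.3]
ft_force: [0.1, -0.0, -0.9]
finger_gap: 42.8
```

```bash
python3 -c "
from plan import *
for n in ('top','side'): snap(n,n+'4')
crop('top4',225,190,325,260,8,'t5');crop('side4',270,100,370,200,7,'s7')
plan((456,102.6,40),124.7,2)"
```

```text
t 6.15 from [459.9  98.2  82.1] [-1.7984e+02 -3.0000e-02  1.2432e+02] F [-0.4  0.8 -0.6] tot rot [-0.003 -0.001 -0.007] gap 42.8
[[0.0029, -0.0003, 0.0211], [-0.0014, -0.0003, -0.0033]]
[[0.0029, -0.0003, 0.0211], [-0.0014, -0.0003, -0.0033]]
```

View pics/s7.png

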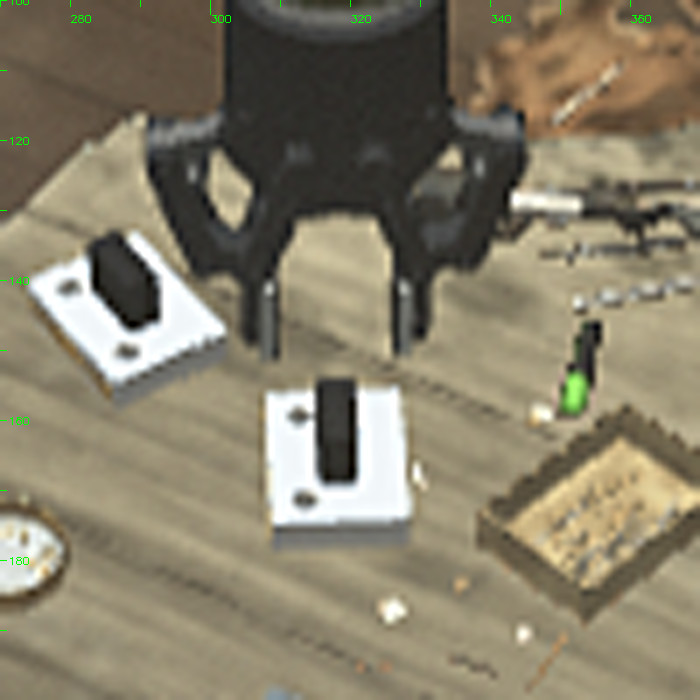

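View pics/t5.png

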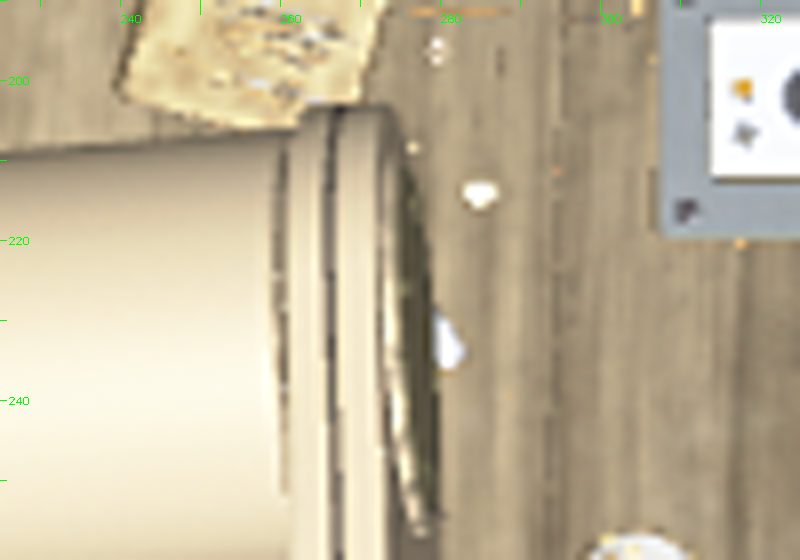

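Request:
carry_out:
  increments:
    - [[0.003, 0, 0.018], [0, 0, -0.003], 0.5]
    - [[0.002, 0, 0.015], [0, 0, -0.003], 0.5]
    - [[0, 0, 0.008], [0, 0, 0], 0.5]
    - [[0, 0, 0], [0, 0, 0], 0.5]

```text
time: 6.55
tool_pos: [460.8, 101.5, 44.6]
tcp_rot: [179.8, 0.2, 124.5]
ft_force: [-0.0, -0.7, 0.0]
finger_gap: 42.8
```

```bash
python3 -c "
from plan import *
plan((456,102.6,19),124.7,2)
snap('side','side5');crop('side5',290,120,350,190,9,'s8')
plan((456,102.6,19),124.7,2)"
```

```text
t 6.55 from [460.8 101.5  44.6] [1.7981e+02 1.6000e-01 1.2450e+02] F [-0.  -0.7  0. ] tot rot [ 0.003  0.003 -0.003] gap 42.8
[[0.0019, -0.0017, 0.0128], [0.0016, 0.0014, -0.0017]]
[[0.0018, -0.0017, 0.0128], [0.0016, 0.0014, -0.0017]]
t 6.6 from [461.3 101.6  45.3] [179.76   0.19 124.51] F [ 0.  -0.7  0.2] tot rot [ 0.004  0.003 -0.003] gap 42.5
[[0.002, -0.002, 0.0132], [0.0021, 0.0017, -0.0017]]
[[0.0019, -0.0019, 0.0132], [0.0021, 0.0017, -0.0017]]
```

View pics/s8.png

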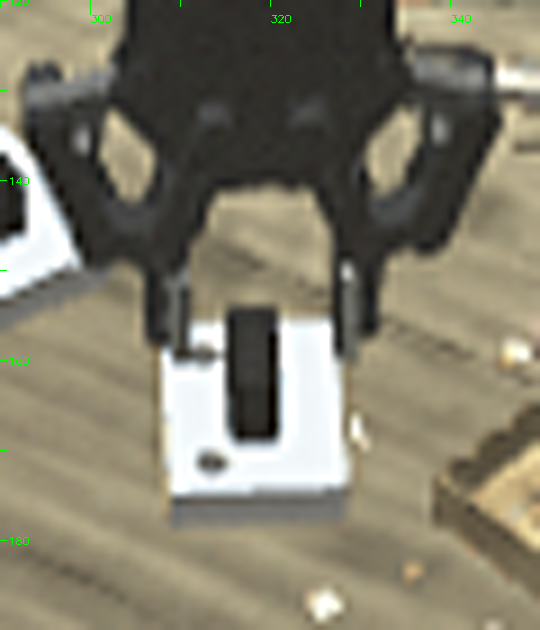

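Request:
carry_out:
  increments:
    - [[0.002, -0.002, 0.01], [0.002, 0.001, -0.002], 0.5]
    - [[0.001, -0.001, 0.008], [0, 0, 0], 0.5]
    - [[0, 0, 0.003], [0, 0, 0], 0.5]
    - [[0, 0, 0], [0, 0, 0], 0.5]

```text
time: 7.0
tool_pos: [458.7, 102.4, 24.9]
tcp_rot: [179.7, 0.2, 124.6]
ft_force: [-0.5, -0.1, -1.3]
finger_gap: 42.7
```

```bash
python3 -c "
from plan import *
snap('side','side6');crop('side6',290,120,350,190,9,'s9')
plan((456,102.6,19),124.7,1)"
```

```text
t 7.05 from [458.8 102.4  25.1] [179.7    0.23 124.61] F [ 0.6 -0.1 -0.7] tot rot [ 0.005  0.004 -0.002] gap 42.4
[[0.0017, -0.0023, 0.0061], [0.0053, 0.004, -0.0016]]
```

View pics/s9.png

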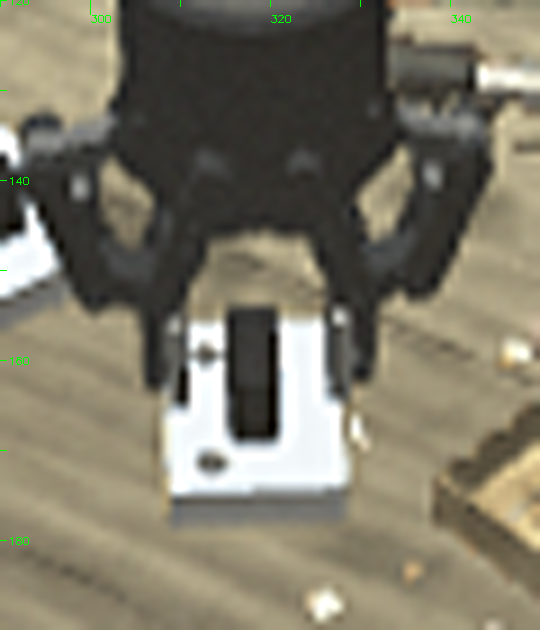

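Request:
carry_out:
  increments:
    - [[0.001, -0.002, 0.004], [0.003, 0.003, 0], 0.65]
    - [[0, 0, 0.002], [0, 0, 0], 0.7]
    - [[0, 0, 0], [0, 0, 0], 0.7]
    - [[0, 0, 0], [0, 0, 0], 0.7]

```text
time: 7.45
tool_pos: [456.8, 102.1, 19.0]
tcp_rot: [179.9, 0.1, 124.6]
ft_force: [0.1, 0.8, 0.3]
finger_gap: 25.7
```

```bash
python3 -c "
from plan import *
snap('side','side7');crop('side7',290,120,350,190,9,'s10')
plan((456,102.6,18),124.7,1)"
```

```text
t 7.5 from [456.9 102.2  19.1] [1.7985e+02 6.0000e-02 1.2461e+02] F [ 0.4  0.1 -0.3] tot rot [ 0.003  0.001 -0.002] gap 25.8
[[0.0009, -0.0005, 0.0011], [0.0027, 0.0011, -0.0015]]
```

View pics/s10.png

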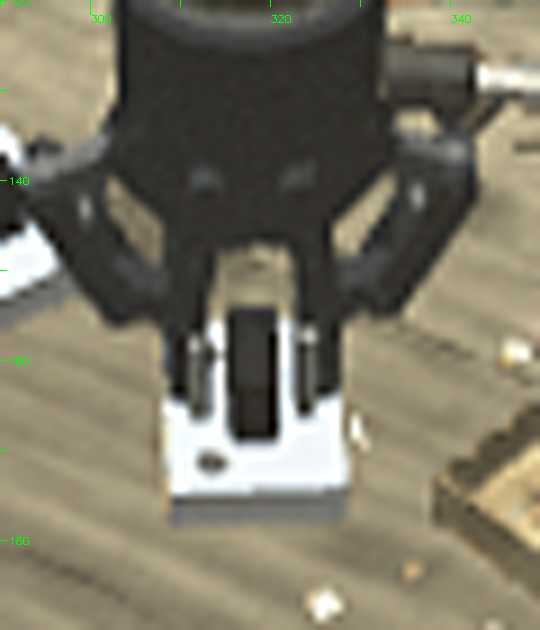

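Request:
carry_out:
  increments:
    - [[0, 0, 0], [0, 0, 0], 1]
    - [[0, 0, 0], [0, 0, 0], 1]
    - [[0, 0, 0], [0, 0, 0], 1]
    - [[0, 0, 0], [0, 0, 0], 1]
  newtons: 80

```text
time: 7.9
tool_pos: [457.2, 102.2, 19.5]
tcp_rot: [179.8, 0.1, 124.6]
ft_force: [0.6, -0.5, -0.2]
finger_gap: 14.5
```

```bash
python3 -c "
from plan import *
plan((456,102.6,18),124.7,1)"
```

```text
t 7.9 from [457.2 102.2  19.5] [1.7981e+02 8.0000e-02 1.2461e+02] F [ 0.6 -0.5 -0.2] tot rot [ 0.003  0.001 -0.001] gap 14.5
[[0.001, -0.0008, 0.0015], [0.0033, 0.0014, -0.0015]]
```

Request:
carry_out:
  increments:
    - [[0, 0, -0.01], [0, 0, 0], 1]
    - [[0, 0, -0.02], [0, 0, 0], 1]
    - [[0, 0, -0.03], [0, 0, 0], 1]
    - [[0, 0, -0.03], [0, 0, 0], 1]
    - [[0, 0, 0], [0, 0, 0], 1]

```text
time: 8.4
tool_pos: [454.6, 101.9, 112.7]
tcp_rot: [-179.9, -0.1, 124.6]
ft_force: [1.6, 0.0, -1.9]
finger_gap: 14.4
```

```bash
python3 -c "
from plan import *
snap('side','side8');crop('side8',280,90,360,190,7,'s11')
plan((545,-60.3,110),91.4,7)"
```

```text
t 8.45 from [453.4 101.8 110.6] [-1.7980e+02 -1.3000e-01  1.2461e+02] F [-0.1 -0.3 -1.9] tot rot [-0.004 -0.001  0.58 ] gap 14.5
[[-0.0265, -0.0024, 0.0], [-0.0006, -0.0002, 0.0828]]
[[-0.0266, -0.0002, 0.0], [-0.0006, -0.0002, 0.0828]]
[[-0.0265, 0.002, 0.0], [-0.0006, -0.0002, 0.0828]]
[[-0.0263, 0.0042, 0.0], [-0.0006, -0.0002, 0.0828]]
[[-0.0258, 0.0064, 0.0001], [-0.0006, -0.0002, 0.0828]]
[[-0.0252, 0.0085, 0.0001], [-0.0006, -0.0002, 0.0828]]
[[-0.0244, 0.0105, 0.0001], [-0.0006, -0.0002, 0.0828]]
```

View pics/s11.png

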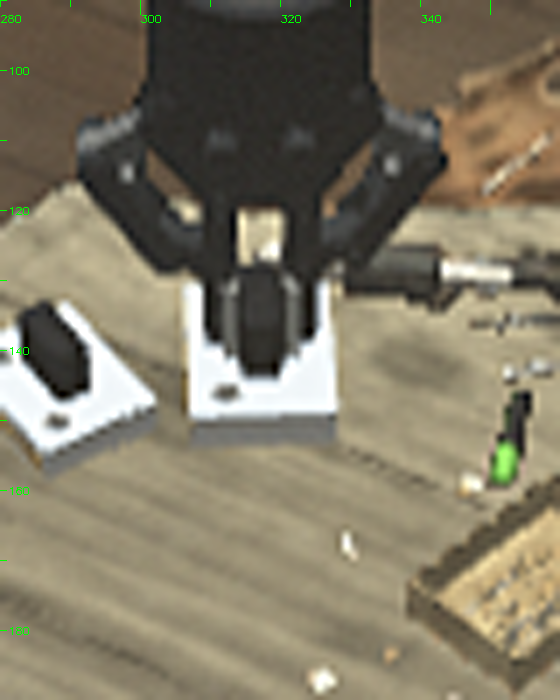

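Request:
carry_out:
  increments:
    - [[-0.027, -0.002, 0], [0, 0, 0.08], 1]
    - [[-0.027, 0, 0], [0, 0, 0.08], 1]
    - [[-0.027, 0.002, 0], [0, 0, 0.08], 1]
    - [[-0.026, 0.004, 0], [0, 0, 0.08], 1]
    - [[-0.026, 0.006, 0], [0, 0, 0.08], 1]
    - [[-0.025, 0.008, 0], [0, 0, 0.08], 1]
    - [[-0.022, 0.009, 0], [0, 0, 0.07], 1]
    - [[0, 0, 0], [0, 0, 0], 1]
    - [[0, 0, 0], [0, 0, 0], 1]

```text
time: 9.35
tool_pos: [537.7, -63.4, 96.6]
tcp_rot: [-178.7, -0.2, 91.9]
ft_force: [-0.6, 0.6, -2.6]
finger_gap: 14.7
```

```bash
python3 -c "
from plan import *
plan((545,-60.3,80),91.4,4)"
```

```text
t 9.35 from [537.7 -63.4  96.6] [-178.71   -0.22   91.94] F [-0.6  0.6 -2.6] tot rot [-0.023 -0.004  0.01 ] gap 14.7
[[0.0007, 0.0019, 0.0041], [-0.0057, -0.0009, 0.0024]]
[[0.0007, 0.0019, 0.0041], [-0.0057, -0.0009, 0.0024]]
[[0.0007, 0.0019, 0.0041], [-0.0057, -0.0009, 0.0024]]
[[0.0007, 0.0019, 0.0041], [-0.0057, -0.0009, 0.0024]]
```

Request:
carry_out:
  increments:
    - [[0.001, 0.004, 0.004], [-0.01, -0.002, 0.005], 1]
    - [[0.001, 0.002, 0.004], [-0.008, -0.002, 0.004], 1]
    - [[0, 0, 0], [-0.004, 0, 0], 1]
    - [[0, 0, 0], [0, 0, 0], 1]

```text
time: 9.75
tool_pos: [541.5, -58.2, 85.3]
tcp_rot: [-179.8, -0.1, 91.7]
ft_force: [-0.5, 0.1, -2.7]
finger_gap: 14.2
```

```bash
python3 -c "
from plan import *
plan((545,-60.3,80),91.4,4)
for n in('top','side'): snap(n,n+'9')
plan((545,-60.3,80),91.4,1)
crop('side9',270,130,360,250,6,'s12');crop('top9',290,160,370,230,9,'t9')"
```

```text
t 9.75 from [541.5 -58.2  85.3] [-1.7984e+02 -5.0000e-02  9.1650e+01] F [-0.5  0.1 -2.7] tot rot [-0.003 -0.001  0.004] gap 14.2
[[-0.0006, 0.0009, 0.0013], [-0.0007, -0.0002, 0.0011]]
[[-0.0006, 0.0009, 0.0013], [-0.0007, -0.0002, 0.0011]]
[[-0.0006, 0.0009, 0.0013], [-0.0007, -0.0002, 0.0011]]
[[-0.0006, 0.0009, 0.0013], [-0.0007, -0.0002, 0.0011]]
t 9.85 from [541.6 -58.3  85.6] [-1.7985e+02 -5.0000e-02  9.1630e+01] F [ 0.1 -1.2 -1.8] tot rot [-0.003 -0.001  0.004] gap 14.3
[[-0.0021, 0.0033, 0.0056], [-0.0027, -0.0009, 0.0041]]
```

View pics/s12.png

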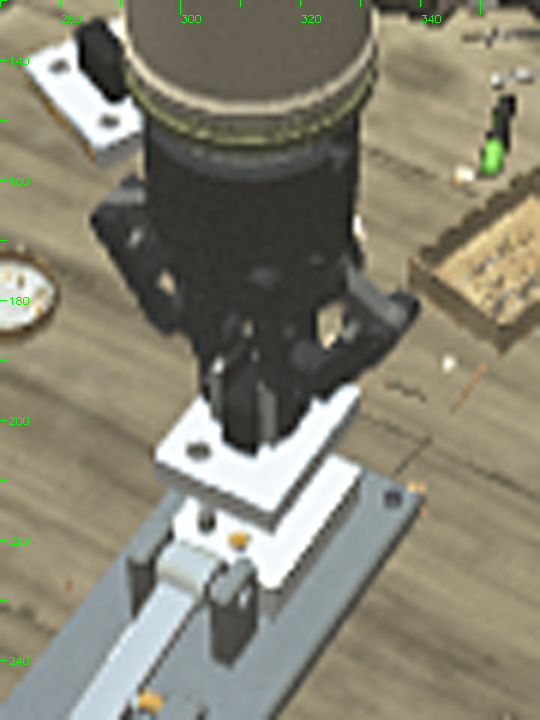

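View pics/t9.png

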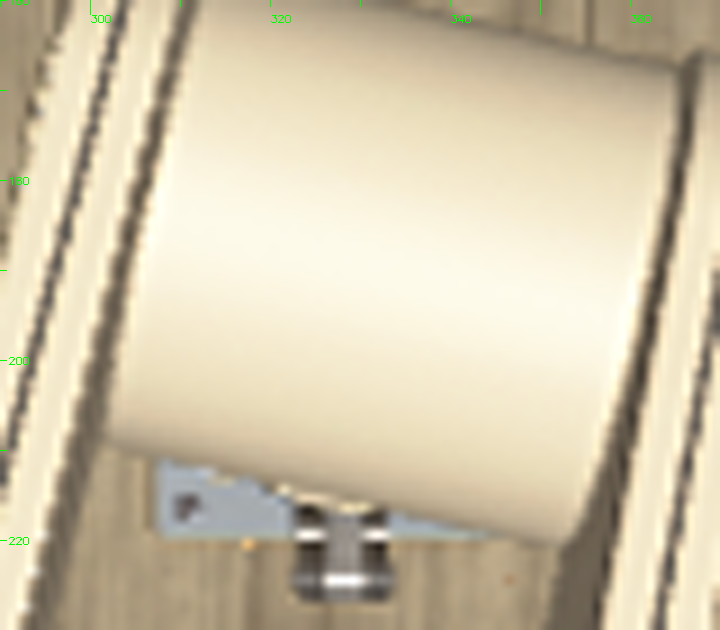

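```bash
python3 -c "
from fit import *
for z in (80,82,84): edgefit('side9',REC,z,(541.6,-58.3,np.radians(1.4)),skip=(2,3))
for z in (82,): edgefit('side9',REC,z,(541.6,-58.3,np.radians(1.4)),skip=(2,3),w=1.5)
edgefit('side0',REC,36,(544.5,-60,.02),skip=(1,),w=1.5)
edgefit('side0',REC,36,(544.5,-60,.02),skip=(1,2),w=1.5)
edgefit('side0',REC,36,(544.5,-60,.02),skip=(1,2),w=1)
edgefit('top0',REC,36,(544.5,-60,.02),w=1.5)
"
```

```text
side9 80 [541.79 -55.45] 2.3 {np.int64(0): (np.float64(-0.4), np.float64(0.91)), np.int64(1): (np.float64(0.01), np.float64(0.13))}
side9 82 [542.61 -56.77] 2.39 {np.int64(0): (np.float64(-0.39), np.float64(0.9)), np.int64(1): (np.float64(0.01), np.float64(0.14))}
side9 84 [543.4  -58.08] 2.5 {np.int64(0): (np.float64(-0.32), np.float64(1.04)), np.int64(1): (np.float64(0.01), np.float64(0.15))}
side9 82 [542.32 -56.68] 1.89 {np.int64(0): (np.float64(-0.0), np.float64(0.19)), np.int64(1): (np.float64(0.0), np.float64(0.18))}
side0 36 [545.51 -58.36] 1.77 {np.int64(0): (np.float64(0.01), np.float64(0.19)), np.int64(2): (np.float64(0.03), np.float64(0.23)), np.int64(3): (np.float64(0.07), np.float64(0.47))}
side0 36 [545.46 -58.43] 1.91 {np.int64(0): (np.float64(-0.0), np.float64(0.19)), np.int64(3): (np.float64(0.06), np.float64(0.46))}
side0 36 [545.51 -58.2 ] 1.79 {np.int64(0): (np.float64(0.0), np.float64(0.22)), np.int64(3): (np.float64(0.01), np.float64(0.42))}
top0 36 [544.28 -60.61] 1.59 {np.int64(0): (np.float64(-0.02), np.float64(0.34)), np.int64(1): (np.float64(-0.07), np.float64(0.35)), np.int64(2): (np.float64(0.13), np.float64(0.3)), np.int64(3): (np.float64(-0.04), np.float64(0.29))}
```

Request:
carry_out:
  increments:
    - [[-0.002, 0.003, 0.005], [-0.003, 0, 0.003], 1]
    - [[0, 0, 0.004], [0, 0, 0], 1]
    - [[0, 0, 0.002], [0, 0, 0], 1]
    - [[0, 0, 0], [0, 0, 0], 1]

```text
time: 10.25
tool_pos: [545.4, -60.4, 74.3]
tcp_rot: [179.9, -0.0, 91.5]
ft_force: [0.3, -0.4, -2.1]
finger_gap: 14.5
```

```bash
python3 -c "
from plan import *
from fit import *
snap('side','side10')
plan((544.6,-60.2,71),91.5,1)
z=r.sense()['tool_pos'][2]-19.5+16
edgefit('side10',REC,z,(544.6,-58.3,np.radians(1.6)),skip=(2,3),w=1.5)
crop('side10',280,170,350,250,8,'s13')"
```

```text
t 10.3 from [545.4 -60.4  74.4] [ 1.7989e+02 -3.0000e-02  9.1470e+01] F [ 0.   0.7 -2.3] tot rot [ 0.002 -0.    -0.   ] gap 14.6
[[0.0002, -0.0008, 0.0034], [0.0019, -0.0005, -0.0005]]
side10 70.88005457423766 [546.26 -58.93] 1.25 {np.int64(0): (np.float64(0.0), np.float64(0.19)), np.int64(1): (np.float64(0.0), np.float64(0.19))}
```

View pics/s13.png

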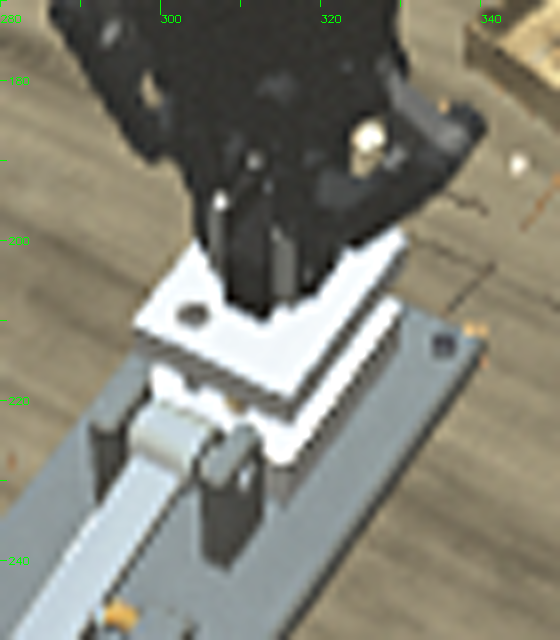

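Request:
carry_out:
  increments:
    - [[0.0003, -0.0008, 0.002], [0.002, 0, 0], 1]
    - [[0, 0, 0.003], [0, 0, 0], 1]
    - [[0, 0, 0.003], [0, 0, 0], 1]
    - [[0, 0, 0], [0, 0, 0], 1]

```text
time: 10.7
tool_pos: [544.7, -60.2, 65.9]
tcp_rot: [-180.0, -0.0, 91.5]
ft_force: [-1.2, -0.9, -2.1]
finger_gap: 14.6
```

```bash
python3 -c "
from plan import *
from fit import *
snap('side','side11')
plan((544.6,-60.2,66),91.5,1)
z=r.sense()['tool_pos'][2]-19.5+16
edgefit('side11',REC,z,(545.4,-58.3,np.radians(1.6)),skip=(2,3),w=1.5)"
```

```text
t 10.75 from [544.8 -60.2  66.1] [ 1.7999e+02 -2.0000e-02  9.1460e+01] F [-0.7 -0.3 -1.8] tot rot [ 0.    -0.    -0.001] gap 14.3
[[0.0, -0.0002, 0.0001], [0.0002, -0.0004, -0.0006]]
side11 62.623175162292654 [545.58 -58.77] 1.68 {np.int64(0): (np.float64(-0.01), np.float64(0.21)), np.int64(1): (np.float64(0.01), np.float64(0.18))}
```

Request:
carry_out:
  increments:
    - [[0, 0, 0.003], [0, 0, 0], 1]
    - [[0, 0, 0.002], [0, 0, 0], 1]
    - [[0, 0, 0], [0, 0, 0], 1]

```text
time: 11.05
tool_pos: [545.0, -60.2, 60.9]
tcp_rot: [180.0, -0.0, 91.5]
ft_force: [-0.1, -0.1, -2.5]
finger_gap: 14.6
```

Request:
carry_out:
  increments:
    - [[0, 0, 0.002], [0, 0, 0], 1]
    - [[0, 0, 0.002], [0, 0, 0], 1]
    - [[0, 0, 0.002], [0, 0, 0], 1]
  newtons: 100

```text
time: 11.35
tool_pos: [545.6, -62.7, 56.3]
tcp_rot: [179.9, 0.2, 91.5]
ft_force: [-2.3, -1.5, 6.8]
finger_gap: 14.0
```

```bash
python3 -c "
from plan import *
plan((544.6,-60.2,55.5),91.5,1)"
```

```text
t 11.35 from [545.6 -62.7  56.3] [179.91   0.23  91.49] F [-2.3 -1.5  6.8] tot rot [ 0.002  0.004 -0.   ] gap 14.0
[[0.0026, -0.001, 0.0008], [0.0016, 0.0041, -0.0002]]
```

Request:
carry_out:
  increments:
    - [[0.002, -0.001, 0.002], [0.002, 0.003, 0], 1]
    - [[0, 0, 0.001], [0, 0, 0], 1]

```text
time: 11.55
tool_pos: [545.7, -62.8, 55.9]
tcp_rot: [179.9, 0.2, 91.5]
ft_force: [-6.3, 2.8, 7.9]
finger_gap: 13.8
```

```bash
python3 -c "
from plan import *
from fit import *
print(r.sense()['ft_force'],r.sense()['tool_pos'])
snap('side','side12')
plan((544.6,-60.2,55.5),91.5,1)
edgefit('side12',REC,52,(545.4,-58.3,np.radians(1.6)),skip=(2,3),w=1.5)
crop('side12',280,180,350,250,9,'s14')"
```

```text
[-6.27699717  2.82096777  7.88893537] [545.69215287 -62.80477607  55.87594398]
t 11.6 from [545.7 -62.8  55.9] [179.9    0.24  91.46] F [-5.4 -0.1  9.2] tot rot [ 0.002  0.004 -0.001] gap 14.1
[[0.0026, -0.0011, 0.0003], [0.0017, 0.0042, -0.0006]]
side12 52 [545.27 -53.31] 0.32 {np.int64(0): (np.float64(0.0), np.float64(0.2)), np.int64(1): (np.float64(0.01), np.float64(0.19))}
```

View pics/s14.png

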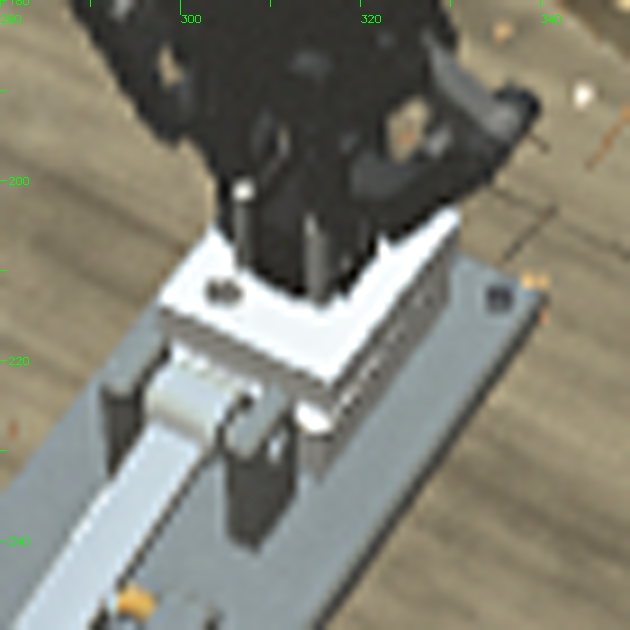

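```bash
python3 -c "
from fit import *
from scipy.spatial.transform import Rotation as Ro
c=cal('side12')
L=np.array([[-27,-35,16],[27,-35,16],[27,35,16.]])
ob=np.array([[297.3,213.1],[315.7,222.7],[330.7,203.2]])
def P(x,y,z,yaw,rx): return L@(Ro.from_euler('xyz',[rx,0,yaw],degrees=True).as_matrix()).T+[x,y,z]
for z in (36,38,41): print(z,proj(c,P(545.5,-58.3,z,1.8,0)).round(1).tolist())
res=lambda p:(proj(c,P(p[0],p[1],p[2],1.7,p[3]))-ob).ravel()
s=least_squares(res,[545.5,-58.3,38,0]); print(s.x,s.fun.round(2))
for y in(-61,-60,-58,-57):
  s=least_squares(lambda q:res([q[0],y,q[1],q[2]]),[545.5,38,0]); print(y,s.x,s.cost)
"
```

```text
36 [[296.3, 214.6], [315.7, 223.7], [330.1, 203.7]]
38 [[296.3, 214.1], [315.7, 223.2], [330.1, 203.2]]
41 [[296.2, 213.3], [315.7, 222.4], [330.1, 202.4]]
[542.47580676 -51.59718119  29.48477672  -1.65993812] [-0.3   0.3   0.52 -0.28 -0.24 -0.01]
-61 [548.34342346  43.45383414  -2.5648257 ] 0.38386085739583736
-60 [547.71957604  41.96873077  -2.46785244] 0.3650192902571764
-58 [546.47175524  38.99816349  -2.27441476] 0.3339038904798881
-57 [545.84778109  37.5126962   -2.17795484] 0.32158886434669054
```

Request:
carry_out:
  increments:
    - [[0.001, -0.001, -0.004], [0, 0, 0], 1]
    - [[0.001, 0, -0.003], [0, 0, 0], 1]
    - [[0, 0, 0], [0, 0, 0], 1]

```text
time: 11.9
tool_pos: [545.5, -61.2, 64.1]
tcp_rot: [179.8, 0.3, 91.4]
ft_force: [-1.0, -0.3, -1.8]
finger_gap: 14.0
```

```bash
python3 -c "
from plan import *
from fit import *
s=r.sense();print(s['wrist_torque'])
snap('side','side13')
plan((544.6,-60.2,55.5),91.5,1)
crop('side13',280,180,350,250,9,'s15')"
```

```text
[-0.12775656  0.00739863  0.07575257]
t 11.95 from [545.4 -61.2  63.8] [179.8    0.28  91.44] F [-0.1 -1.1 -1. ] tot rot [ 0.003  0.005 -0.001] gap 14.3
[[0.0011, -0.0008, 0.0083], [0.0035, 0.005, -0.001]]
```

View pics/s15.png

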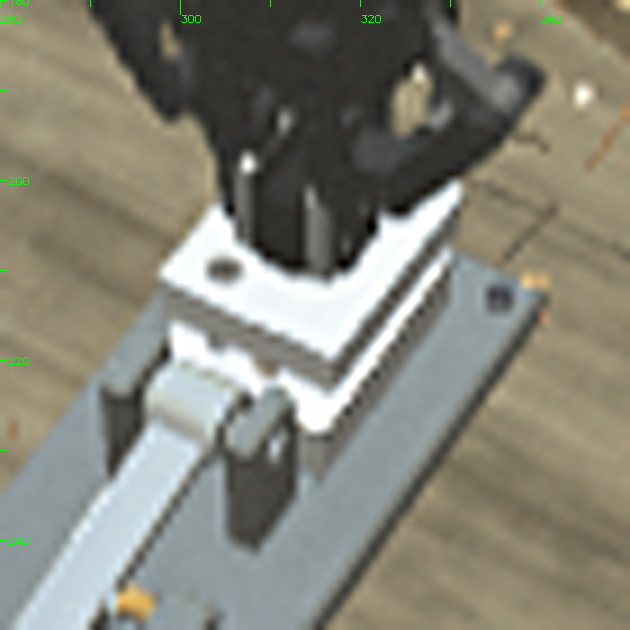

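Request:
carry_out:
  increments:
    - [[0.001, 0, 0], [0, 0.02, 0], 1]
    - [[0.001, -0.0005, 0], [0, 0.022, 0], 1]
    - [[0, 0, 0], [0, 0, 0], 1]
    - [[0, 0, 0], [0, 0, 0], 1]

```text
time: 12.35
tool_pos: [545.1, -61.7, 63.2]
tcp_rot: [179.8, -2.0, 91.5]
ft_force: [-0.1, -1.1, -0.9]
finger_gap: 13.9
```

```bash
cat > chk.py <<'E'
import sys
from plan import *
from fit import *
t=sys.argv[1]
s=snap('side',t); q=r.sense()
print('t',q['time'],q['tool_pos'].round(2),q['tcp_rot'].round(2),'F',q['ft_force'].round(1),'M',q['wrist_torque'].round(2),'gap',round(q['finger_gap'],1))
crop(t,280,180,350,250,9,t+'c')
E
python3 chk.py s20
```

```text
t 12.4 [545.05 -61.66  63.23] [179.77  -2.04  91.5 ] F [-0.4 -1.4 -1.2] M [-0.35 -0.06 -0.  ] gap 14.1
```

View pics/s20c.png

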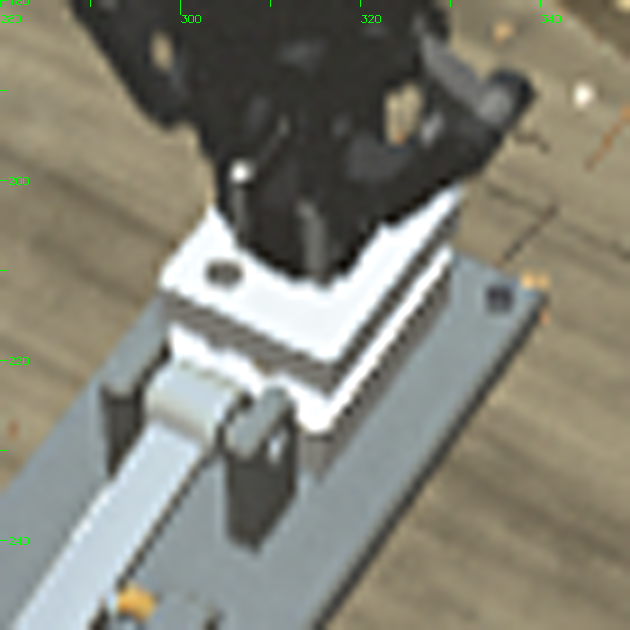

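```bash
python3 -c "
from h import *
ims=[]
for t in('side11','side12','s20'):
    im=cv2.imread(f'pics/{t}.png')[192:242,290:338]; ims.append(cv2.resize(im,None,fx=5.5,fy=11,interpolation=cv2.INTER_LANCZOS4) if 0 else cv2.resize(im,None,fx=5.4,fy=5.4*2,interpolation=cv2.INTER_CUBIC))
cv2.imwrite('pics/cmp.png',np.hstack(ims)); print(np.hstack(ims).shape)
"
```

```text
(540, 777, 3)
```

View pics/cmp.png

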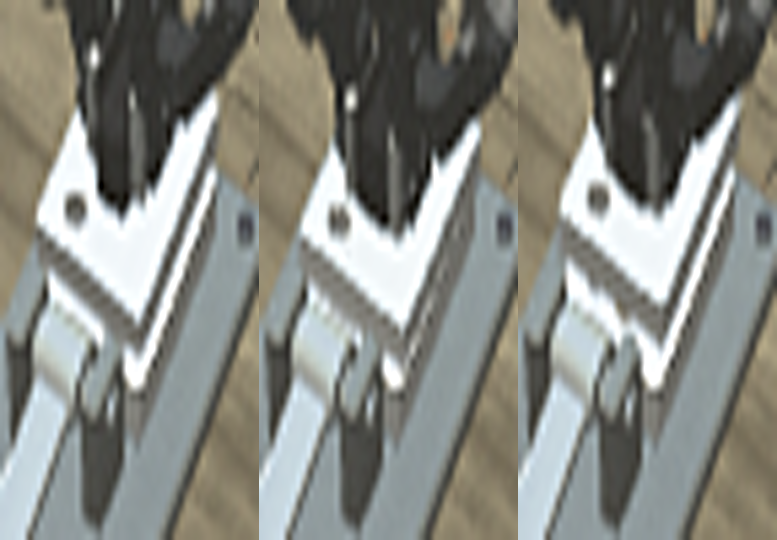

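```bash
cat > fit6.py <<'E'
from fit import *
from scipy.spatial.transform import Rotation as Ro
E6=[([27,35,16],[27,-35,16],.35,.92),([27,-35,16],[-27,-35,16],.08,.92),([-27,-35,16],[-27,35,16],.05,.3),([27,-35,0],[-27,-35,0],.08,.6)]
E6b=E6+[([27,35,0],[27,-35,0],.2,.92)]
def fit6(tag,p0,sp=(3,3,3,3,3,3),w=1.8,edges=E6,sig=.5):
    c=cal(tag); g=gaussian_filter(cv2.cvtColor(cv2.imread(f'pics/{tag}.png'),cv2.COLOR_BGR2GRAY).astype(float),sig)
    p0=np.array(p0,float); p=p0.copy(); ss=np.linspace(-w,w,41)
    W=lambda p,L: Ro.from_euler('xyz',p[3:],degrees=True).apply(L)+p[:3]
    for it in range(8):
        obs=[]
        for k,(a,b,t0,t1) in enumerate(edges):
            a,b=np.array(a,float),np.array(b,float); pa,pb=proj(c,W(p,a))[0],proj(c,W(p,b))[0]; d=(pb-pa)/np.linalg.norm(pb-pa); n=np.array([d[1],-d[0]])
            for t in np.linspace(t0,t1,20):
                L=a*(1-t)+b*t; u=proj(c,W(p,L))[0]; q=u+ss[:,None]*n
                v=map_coordinates(g,[q[:,1],q[:,0]],order=1); gr=np.abs(np.gradient(v)); j=gr.argmax(); sl=slice(max(0,j-6),j+7)
                obs.append((k,L,u+n*(ss[sl]*gr[sl]).sum()/gr[sl].sum(),n))
        K=np.array([o[0] for o in obs]); Ls=np.array([o[1] for o in obs]); U=np.array([o[2] for o in obs]); N=np.array([o[3] for o in obs])
        er=lambda p:((proj(c,W(p,Ls))-U)*N).sum(1)
        S=least_squares(lambda p:np.r_[er(p)/.3*.4,(p-p0)/np.array(sp)],p,loss='soft_l1'); p=S.x
    e=er(p); print(tag,p.round(2),{k:(round(e[K==k].mean(),2),round(e[K==k].std(),2)) for k in set(K.tolist())}); return p
if __name__=='__main__':
    fit6('side10',(545.8,-59,54.9,0,0,1.5)); fit6('side11',(545.6,-58.7,46.6,0,0,1.5))
    fit6('side12',(545.6,-58.7,37.5,0,0,1.5)); fit6('side13',(545.6,-58.7,44.5,0,0,1.5)); fit6('s20',(545.6,-58.7,43.7,0,0,1.5))
    fit6('s20',(545.6,-58.7,43.7,0,0,1.5),edges=E6b)
E
python3 fit6.py
```

```text
side10 [545.37 -60.02  55.36  -0.97   3.58   2.78] {0: (np.float64(-0.34), np.float64(0.8)), 1: (np.float64(0.02), np.float64(0.17)), 2: (np.float64(-0.1), np.float64(0.14)), 3: (np.float64(-0.11), np.float64(0.74))}
side11 [ 5.4492e+02 -5.9340e+01  4.6740e+01 -3.6000e-01  2.8200e+00  7.9000e-01] {0: (np.float64(-0.19), np.float64(0.72)), 1: (np.float64(0.03), np.float64(0.24)), 2: (np.float64(-0.03), np.float64(0.15)), 3: (np.float64(-0.25), np.float64(0.96))}
side12 [545.06 -58.59  38.05  -5.32   2.4    1.54] {0: (np.float64(-0.01), np.float64(0.14)), 1: (np.float64(0.12), np.float64(0.18)), 2: (np.float64(-0.01), np.float64(0.15)), 3: (np.float64(-0.25), np.float64(0.82))}
side13 [545.55 -57.89  45.7   -7.26   1.55   1.3 ] {0: (np.float64(-0.32), np.float64(0.85)), 1: (np.float64(0.06), np.float64(0.23)), 2: (np.float64(-0.07), np.float64(0.14)), 3: (np.float64(-0.08), np.float64(0.86))}
s20 [545.28 -56.2   47.05  -1.4    2.21   2.11] {0: (np.float64(-0.34), np.float64(0.73)), 1: (np.float64(-0.04), np.float64(0.15)), 2: (np.float64(-0.13), np.float64(0.16)), 3: (np.float64(0.04), np.float64(0.57))}
s20 [ 5.475e+02 -5.757e+01  4.773e+01 -3.020e+00  3.000e-01 -3.900e-01] {0: (np.float64(-0.21), np.float64(0.85)), 1: (np.float64(-0.1), np.float64(0.25)), 2: (np.float64(-0.31), np.float64(0.14)), 3: (np.float64(0.11), np.float64(0.68)), 4: (np.float64(-0.49), np.float64(0.76))}
```

Request:
carry_out:
  increments:
    - [[0, 0, 0.001], [0, 0, 0], 0.75]
    - [[0, 0, 0], [0, 0, 0], 0.7]
    - [[0, 0, 0], [0, -0.02, 0], 0.7]
    - [[0, 0, 0], [0, -0.018, 0], 0.7]

```text
time: 12.8
tool_pos: [545.1, -60.8, 62.1]
tcp_rot: [179.8, 0.2, 91.5]
ft_force: [-0.9, -0.0, 0.1]
finger_gap: 25.7
```

```bash
python3 chk.py s21; python3 -c "
from plan import *
plan((544.6,-60.2,59),91.5,1)"
```

```text
t 12.85 [545.1  -60.45  62.09] [179.77   0.24  91.5 ] F [ 0.9  1.2 -0.4] M [ 0.01  0.01 -0.01] gap 25.9
t 12.85 from [545.1 -60.4  62.1] [179.77   0.24  91.5 ] F [ 0.9  1.2 -0.4] tot rot [ 0.004  0.004 -0.   ] gap 25.9
[[0.0003, -0.0005, 0.0031], [0.004, 0.0042, -0.0]]
```

View pics/s21c.png

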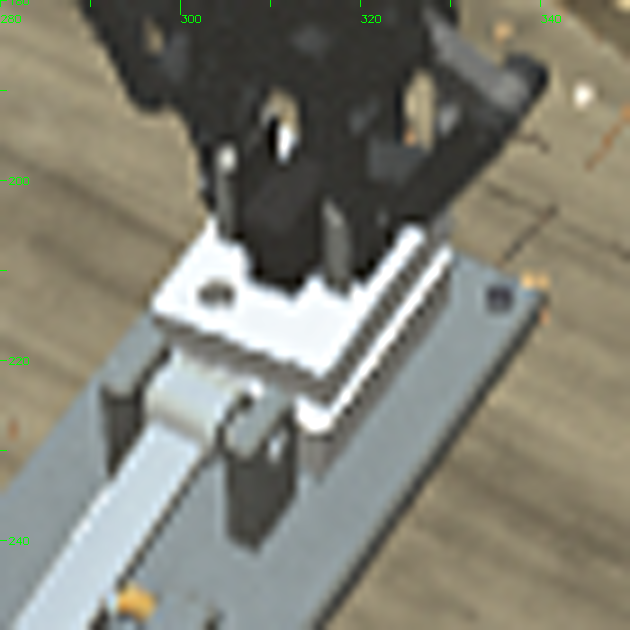

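The plate dropped level onto the springs (near corner ~(315,221), even gap). Regrip lower.

Request:
carry_out:
  increments:
    - [[0, -0.0005, 0.002], [0.003, 0.003, 0], 0.7]
    - [[0, 0, 0.001], [0, 0, 0], 0.7]
    - [[0, 0, 0], [0, 0, 0], 0.7]

```text
time: 13.15
tool_pos: [544.7, -59.5, 59.0]
tcp_rot: [179.9, 0.1, 91.6]
ft_force: [0.1, -0.3, 0.8]
finger_gap: 25.8
```

```bash
python3 -c "
from plan import *
plan((544.6,-60.2,58.5),91.5,1)"
```

```text
t 13.15 from [544.7 -59.5  59. ] [1.7994e+02 8.0000e-02 9.1600e+01] F [ 0.1 -0.3  0.8] tot rot [0.001 0.001 0.002] gap 25.8
[[-0.0007, -0.0001, 0.0005], [0.0011, 0.0014, 0.0018]]
```

Request:
carry_out:
  increments:
    - [[-0.0007, 0, 0.001], [0.001, 0.001, 0.002], 0.8]
    - [[0, 0, 0], [0, 0, 0], 1]
    - [[0, 0, 0], [0, 0, 0], 1]
    - [[0, 0, 0], [0, 0, 0], 1]
  newtons: 110

```text
time: 13.55
tool_pos: [544.7, -60.3, 58.2]
tcp_rot: [-180.0, -0.0, 91.4]
ft_force: [1.3, 0.8, 1.6]
finger_gap: 14.2
```

```bash
python3 chk.py s22; python3 -c "
from plan import *
plan((544.6,-60.2,58.5),91.5,1)"
```

```text
t 13.6 [544.77 -60.31  58.25] [ 1.800e+02 -2.000e-02  9.144e+01] F [0.5 0.8 1.6] M [ 0.11  0.08 -0.04] gap 14.1
t 13.6 from [544.8 -60.3  58.3] [ 1.800e+02 -2.000e-02  9.144e+01] F [0.5 0.8 1.6] tot rot [ 0.    -0.    -0.001] gap 14.1
[[0.0001, -0.0002, -0.0002], [0.0, -0.0003, -0.001]]
```

View pics/s22c.png

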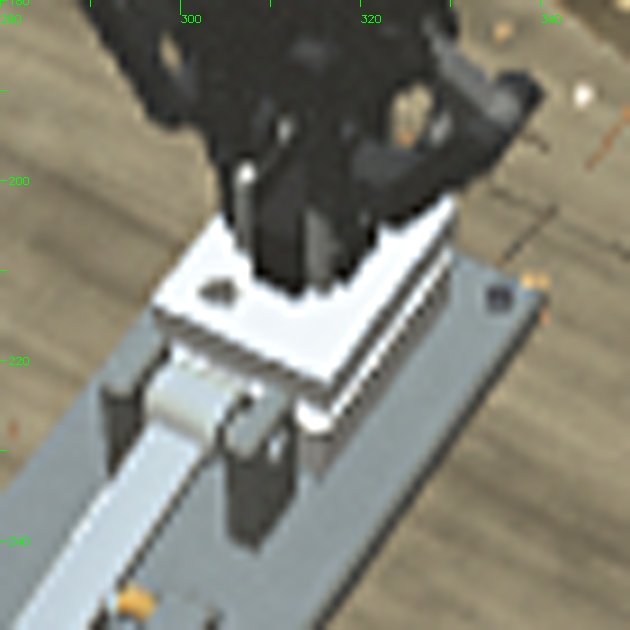

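Request:
carry_out:
  increments:
    - [[0, 0, 0.0015], [0, 0, 0], 1]
    - [[0, 0, 0.0015], [0, 0, 0], 1]

```text
time: 13.8
tool_pos: [544.8, -60.3, 55.8]
tcp_rot: [180.0, -0.0, 91.4]
ft_force: [-3.4, 0.9, 6.4]
finger_gap: 14.1
```

```bash
python3 chk.py s23
```

```text
t 13.85 [544.81 -60.35  55.64] [ 1.800e+02 -2.000e-02  9.145e+01] F [-2.5  1.1  6.6] M [0.22 0.59 0.01] gap 14.4
```

View pics/s23c.png

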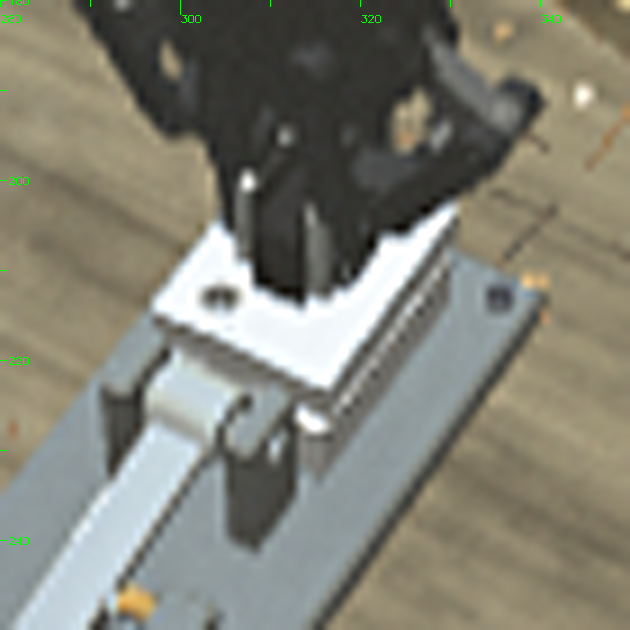

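Request:
carry_out:
  increments:
    - [[0, 0, 0.002], [0, 0, 0], 1]
    - [[0, 0, 0.002], [0, 0, 0], 1]

```text
time: 14.05
tool_pos: [545.1, -60.3, 53.2]
tcp_rot: [180.0, -0.0, 91.5]
ft_force: [-12.2, 2.9, 25.2]
finger_gap: 14.3
```

```bash
python3 chk.py s24
```

```text
t 14.1 [545.03 -60.34  53.25] [ 1.7999e+02 -1.0000e-02  9.1460e+01] F [-6.6  1.3 11.6] M [0.32 1.11 0.01] gap 13.9
```

View pics/s24c.png

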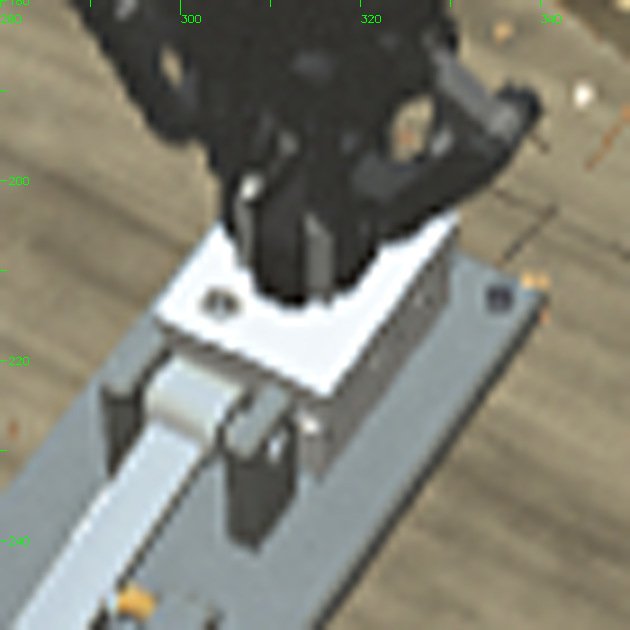

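Request:
carry_out:
  increments:
    - [[0, -0.0005, 0.003], [0, 0, 0], 1]
    - [[0, -0.0005, 0.004], [0, 0, 0], 1]

```text
time: 14.3
tool_pos: [545.2, -60.4, 53.1]
tcp_rot: [179.9, 0.0, 91.5]
ft_force: [-24.5, 5.6, 48.3]
finger_gap: 14.2
```

```bash
python3 chk.py s25;python3 chk.py s26;python3 chk.py s27; python3 chk.py s28
```

```text
t 14.35 [545.17 -60.34  53.19] [1.7994e+02 1.0000e-02 9.1490e+01] F [-20.2   4.9  39. ] M [ 0.69  3.51 -0.03] gap 13.7
t 14.4 [545.16 -60.33  53.15] [1.7994e+02 1.0000e-02 9.1490e+01] F [-20.5   4.1  38.6] M [ 0.63  3.45 -0.02] gap 14.0
t 14.45 [545.19 -60.35  53.18] [1.7993e+02 1.0000e-02 9.1490e+01] F [-20.5   4.7  39.1] M [ 0.7   3.52 -0.  ] gap 14.2
t 14.5 [545.16 -60.31  53.16] [1.7993e+02 1.0000e-02 9.1490e+01] F [-19.5   5.6  38.4] M [ 0.67  3.49 -0.05] gap 13.6
```

View pics/s28c.png

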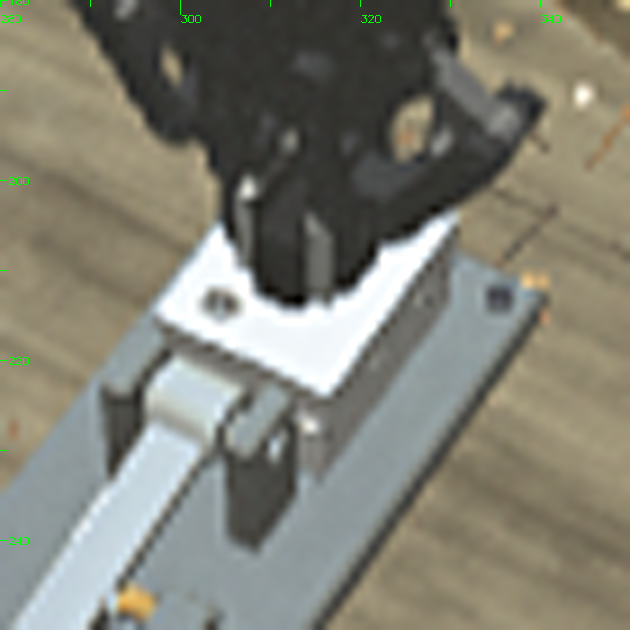

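Request:
carry_out:
  increments:
    - [[0, -0.001, 0.003], [0, 0, 0], 1]
    - [[0, -0.001, 0.003], [0, 0, 0], 1]

```text
time: 14.7
tool_pos: [545.1, -60.4, 53.2]
tcp_rot: [179.7, 0.0, 91.5]
ft_force: [-9.1, 3.2, 26.1]
finger_gap: 14.3
```

```bash
python3 chk.py s30;python3 chk.py s31;python3 -c "
from h import *
snap('top','top30'); crop('side0',200,90,460,330,3,'z0'); crop('s31',200,90,460,330,3,'z1')"
```

```text
t 14.75 [545.14 -60.33  53.21] [1.7971e+02 4.0000e-02 9.1510e+01] F [-9.4  3.5 25.6] M [ 0.6   2.19 -0.1 ] gap 14.3
t 14.8 [545.16 -60.35  53.2 ] [1.7972e+02 4.0000e-02 9.1510e+01] F [-10.4   3.9  25.2] M [ 0.56  2.19 -0.  ] gap 14.3
```

View pics/z1.png

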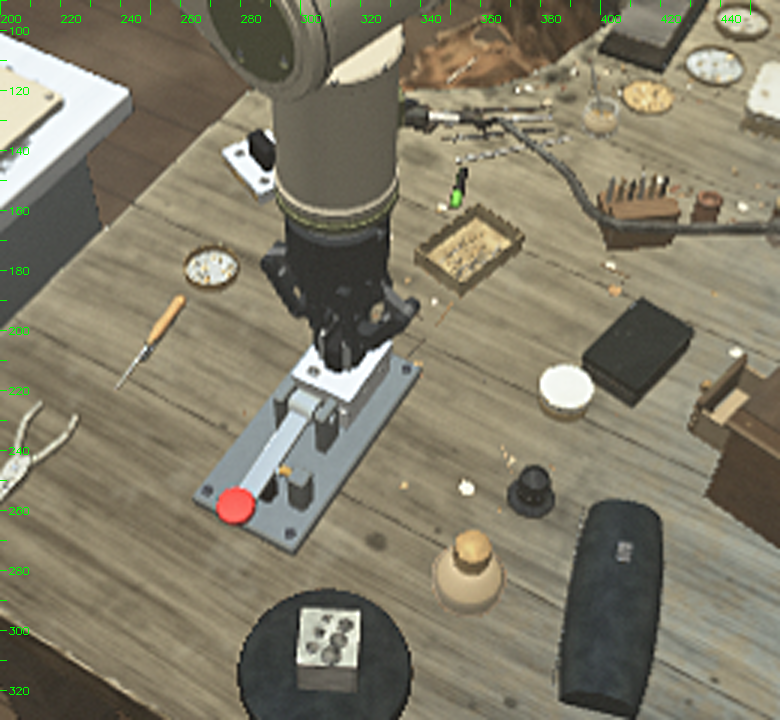

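Shut with a steady 25 N push, the lever still down, the hole (and so the brass strip) on the −x side, and the bystanders undisturbed. I'm handing in.

```bash
python3 -c "
from bench import r
print(r.hand_in()); s=r.sense(); print(s['time'],s['tool_pos'],s['ft_force'],s['finger_gap'])"
```

```text
the job is handed in; nothing more can be done
None
the job is handed in; nothing more can be done
```

The mould is shut and handed in at about 14.9 s of the 48 s allowed, with the arm still gripping the upper half and pressing it down.

- **Lever:** I pressed it to its stop, reading 34 N at the fingertips. It stayed down when released, and the knock-out pin no longer stood out of the lower half.
- **Upper half:** I took the one farther from the base, about 467 mm against 358 mm for its look-alike. It went onto the dowels with its holes on the −x side of the seat, so the brass strips should be on the same side. I did not see the strip itself in the final pictures.
- **Problem on the way:** In the first press the plate tilted in the grip, with its −y end a few mm high. I let it settle level on the springs and dowels, gripped it again lower at 110 N, and pressed again, level this time.
- **Last checks:**
  - The height stayed at 53.2 mm while the push rose from about 12 N to 39 N, which points to hard contact.
  - No gap showed in the side picture.
  - I then eased the push to a steady 25 N, with about 10 N of leftover sideways force.
  - The lever was still down and the bystanders in view were where they started.
- **Limits of those checks:**
  - The top camera was blocked by the arm, so the shut position was checked only from the side picture, height and force.
  - The highest wrist reading was about 48 N up with 25 N sideways, well under the 120 N limit.
  - The gripper reads 14 mm on the 16 mm grip, which I did not explain.

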